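Load the drop feeder and hold its gate open at the mark

TASK

Tip all six ball knobs from the yellow cup into the feeder's funnel while its gate is shut, and stand the empty cup upright on the bench again and let go of it. Then grip the red tab, pull the spring-loaded gate out until the white pointer is on the green mark, so that all the knobs drop into the tray, and finish still holding it there: do not let go. Leave the carton, the bottle and the screwdriver alone.

Things in the scene. Friction and masses are not known exactly. Their poses are not given: they have to be found in the camera images.
- cup: yellow scoop cup, stick handle to its -x, left or right of the feeder. Origin: centre of its underside; z up. 55 mm tall, outside diameter 76 mm at the foot, 100 mm at the rim, wall 3 mm, floor 4 mm. Handle: bar 14 mm wide (cup y), 20 mm tall (30 to 50 mm above the foot), from the wall to 160 mm from the cup's axis. About 0.15 kg without the knobs
- cup_grip (a point): good grasp point on the cup's handle: 120 mm from the cup's axis along cup -x, 40 mm above its foot; pinch the handle across cup y. Axes as the cup's
- feeder: fixed blue drop feeder. Origin: below the hopper's centre, at bench level; x points from the pull tab through the hopper to the tray, z up. Funnel mouth 130 x 130 mm, rim 170 mm high, narrowing to a chamber 76 mm (x) by 80 mm (y) floored by the slide gate, 95 mm high. Two guide rails 98 mm over their outsides, top 97 mm high, run to x = -238 mm
- hopper_mouth (a point): centre of the funnel's mouth at the rim's height, 170 mm above the bench; axes as the feeder's
- tray (a point): catch tray at the feeder's far end: this point is on its floor, 130 mm along feeder x from the hopper's centre and 6 mm above the bench. Tray 130 mm (x) by 140 mm (y) inside, walls 45 mm high; axes as the feeder's
- gate (a joint): slide gate, m: 0 = shut (start), grows as it is pulled along feeder -x, end stop at 0.095. The pointer is in the middle of the green mark at 0.075. A spring pulls it shut: about 5 N at 0, 9.5 N at 0.075; let go, it snaps back to 0
- gate_grip (a point): grasp point in the middle of the gate's red upright pull tab: 14 mm thick (feeder x), 40 mm wide (feeder y), top 153 mm above the bench, this point 138 mm; with the gate shut it is 115 mm from the hopper's centre along feeder -x. Pinch it from above across its thickness. Moves with the gate. Axes as the feeder's
- pointer (a point): middle of the white pointer bar at the foot of the red tab, 6 mm wide in x and 72 mm long in y, 100 mm above the bench; moves with the gate
- mark (a point): middle of the green mark, a band 14 mm wide (feeder x) painted across both guide rails, 190 mm from the hopper's centre along feeder -x, 100 mm above the bench: where the pointer belongs
- knob0: one of six alike black ball knobs, 22 mm diameter with a 10 mm brass flat, 14 g; origin at the ball's centre. Starts in the cup, on its floor
- knob1: one of six alike black ball knobs, 22 mm diameter with a 10 mm brass flat, 14 g; origin at the ball's centre. Starts in the cup, on its floor
- knob2: one of six alike black ball knobs, 22 mm diameter with a 10 mm brass flat, 14 g; origin at the ball's centre. Starts in the cup, on its floor
- knob3: one of six alike black ball knobs, 22 mm diameter with a 10 mm brass flat, 14 g; origin at the ball's centre. Starts in the cup, on its floor
- knob4: one of six alike black ball knobs, 22 mm diameter with a 10 mm brass flat, 14 g; origin at the ball's centre. Starts in the cup, on its floor
- knob5: one of six alike black ball knobs, 22 mm diameter with a 10 mm brass flat, 14 g; origin at the ball's centre. Starts in the cup, on its floor
- carton: red and white carton 90 x 70 x 55 mm, 0.3 kg, bystander; origin: centre of its underside
- flask: standing bottle, 60 mm diameter, 160 mm tall, bystander; origin: centre of its underside
- driver: screwdriver with orange handle lying on the bench along its x, about 200 mm long, bystander; origin: at its underside, near the middle
Not all that is in view belongs to the job. There is more than one size of the cup; the one meant has the size given above.

How it is judged (in metres and radians):
On the way, in this order (a step that is already met when the one before it is completed fails the run):
1. all six knobs lie in the hopper, the gate shut (x of knob0 in the frame of hopper_mouth between -0.06 and 0.06 m and y of knob0 in the frame of hopper_mouth between -0.06 and 0.06 m and z of knob0 in the frame of hopper_mouth between -0.075 and 0.01 m and x of knob1 in the frame of hopper_mouth between -0.06 and 0.06 m and y of knob1 in the frame of hopper_mouth between -0.06 and 0.06 m and z of knob1 in the frame of hopper_mouth between -0.075 and 0.01 m and x of knob2 in the frame of hopper_mouth between -0.06 and 0.06 m and y of knob2 in the frame of hopper_mouth between -0.06 and 0.06 m and z of knob2 in the frame of hopper_mouth between -0.075 and 0.01 m and x of knob3 in the frame of hopper_mouth between -0.06 and 0.06 m and y of knob3 in the frame of hopper_mouth between -0.06 and 0.06 m and z of knob3 in the frame of hopper_mouth between -0.075 and 0.01 m and x of knob4 in the frame of hopper_mouth between -0.06 and 0.06 m and y of knob4 in the frame of hopper_mouth between -0.06 and 0.06 m and z of knob4 in the frame of hopper_mouth between -0.075 and 0.01 m and x of knob5 in the frame of hopper_mouth between -0.06 and 0.06 m and y of knob5 in the frame of hopper_mouth between -0.06 and 0.06 m and z of knob5 in the frame of hopper_mouth between -0.075 and 0.01 m and value of joint gate below 0.008 m), for 0.2 s.
2. the empty cup stands upright on the bench, let go, the knobs still in the hopper (angle between cup's own z axis and vertical below 0.12 rad and height (world z) of cup below 0.006 m and contact force between the fingers and cup below 0.2 N and linear speed of cup below 0.03 m/s and x of knob0 in the frame of hopper_mouth between -0.06 and 0.06 m and y of knob0 in the frame of hopper_mouth between -0.06 and 0.06 m and z of knob0 in the frame of hopper_mouth between -0.075 and 0.01 m and x of knob1 in the frame of hopper_mouth between -0.06 and 0.06 m and y of knob1 in the frame of hopper_mouth between -0.06 and 0.06 m and z of knob1 in the frame of hopper_mouth between -0.075 and 0.01 m and x of knob2 in the frame of hopper_mouth between -0.06 and 0.06 m and y of knob2 in the frame of hopper_mouth between -0.06 and 0.06 m and z of knob2 in the frame of hopper_mouth between -0.075 and 0.01 m and x of knob3 in the frame of hopper_mouth between -0.06 and 0.06 m and y of knob3 in the frame of hopper_mouth between -0.06 and 0.06 m and z of knob3 in the frame of hopper_mouth between -0.075 and 0.01 m and x of knob4 in the frame of hopper_mouth between -0.06 and 0.06 m and y of knob4 in the frame of hopper_mouth between -0.06 and 0.06 m and z of knob4 in the frame of hopper_mouth between -0.075 and 0.01 m and x of knob5 in the frame of hopper_mouth between -0.06 and 0.06 m and y of knob5 in the frame of hopper_mouth between -0.06 and 0.06 m and z of knob5 in the frame of hopper_mouth between -0.075 and 0.01 m), for 0.2 s.
3. the gate is pulled to the mark and held by the fingers, the knobs have dropped into the tray (value of joint gate between 0.067 and 0.083 m and velocity of joint gate between -0.01 and 0.01 m/s and contact force between the fingers and gate above 2 N and contact force between cup and gate below 0.3 N and x of knob0 in the frame of tray between -0.085 and 0.07 m and y of knob0 in the frame of tray between -0.073 and 0.073 m and z of knob0 in the frame of tray between 0 and 0.05 m and x of knob1 in the frame of tray between -0.085 and 0.07 m and y of knob1 in the frame of tray between -0.073 and 0.073 m and z of knob1 in the frame of tray between 0 and 0.05 m and x of knob2 in the frame of tray between -0.085 and 0.07 m and y of knob2 in the frame of tray between -0.073 and 0.073 m and z of knob2 in the frame of tray between 0 and 0.05 m and x of knob3 in the frame of tray between -0.085 and 0.07 m and y of knob3 in the frame of tray between -0.073 and 0.073 m and z of knob3 in the frame of tray between 0 and 0.05 m and x of knob4 in the frame of tray between -0.085 and 0.07 m and y of knob4 in the frame of tray between -0.073 and 0.073 m and z of knob4 in the frame of tray between 0 and 0.05 m and x of knob5 in the frame of tray between -0.085 and 0.07 m and y of knob5 in the frame of tray between -0.073 and 0.073 m and z of knob5 in the frame of tray between 0 and 0.05 m), for 0.3 s.
At the end, for the whole second after the job is handed in: The fingers hold the gate still at 0.075 m, give or take 8 mm, with over 2 N; all six knobs are at rest in the tray or at the chute's foot (within 85 mm of the tray's centre along x); the cup stands upright on the bench (within 0.12 rad), untouched and clear of the gate (all of step 3 and angle between cup's own z axis and vertical below 0.12 rad and height (world z) of cup below 0.006 m and contact force between the fingers and cup below 0.2 N and linear speed of cup below 0.03 m/s and linear speed of each of knob0, knob1, knob2, knob3, knob4, knob5 below 0.05 m/s); the arm keeps its last pose, push and grip.
It fails at once if the carton is pushed more than 30 mm or tipped over (distance of carton from where it was at the start of the episode above 0.03 m or angle between carton's own z axis and vertical above 0.4 rad).
It fails at once if the bottle is pushed more than 30 mm or tipped over (distance of flask from where it was at the start of the episode above 0.03 m or angle between flask's own z axis and vertical above 0.4 rad).
It fails at once if the screwdriver is pushed more than 30 mm (distance of driver from where it was at the start of the episode above 0.03 m).
It also fails if it takes over 72 s, if anything falls off the work surface, if the arm or the gripper's body presses on something with over 40 N, if the wrist force passes 120 N, or if a joint passes its speed limit or range.

ROBOT

A 6-joint arm with a two-finger parallel gripper is mounted at the origin on the work surface. World frame = base frame: x ahead of the robot, y to its left, z up, the work surface at z = 0. Lengths are in mm, angles in rad, forces in N, time in s.
With the tool pointing down it reaches from about 350 to 775 mm from the base axis. Payload 7.3 kg.
Tool frame: the origin (TCP) lies midway between the tips of the shut fingers; the grasp point (between the pads) lies 19 mm behind it; x points along the fingers, y is the direction in which the jaws open and shut, and the axes are right-handed (so a half turn about x gives the same grasp; the last joint's range is limited). The gripper opens to 92 mm and grips with 3 to 60 N. Pads are 19 mm wide; open, the fingers measure 130 mm over their backs; the gripper's body (75 mm by 190 mm) begins 47 mm behind the grasp point.
Start: joints at [-1.302, 0.342, 1.524, -0, 1.275, -0.146], TCP at [211.602, -480.489, 226.741] pointing down, gripper open.
Joint ranges: [-2.53, 2.53], [-0.77, 2.02], [0.04, 2.7], [-1, 4.14], [0.28, 2.66], [-3.11, 3.11]. Speed limits (rad/s): [2.57, 2.57, 3.14, 3.14, 3.14, 3.14].

INTERFACE

Orientations are given as [roll, pitch, yaw] about the fixed x, y, z axes, in that order (R = Rz(yaw) Ry(pitch) Rx(roll)).
In Python, from plant import bot gives the robot as it stands. The module is installed in compiled form; this text tells all that it offers.
- The arm moves only by the shell command python3 -m handwheel 'ROWS' [OPENING]. ROWS is JSON, a list that holds one entry, the list of rows, each a list of 4 numbers: the shift along the tool's x, y, z in cm, then the turn about the tool's x in rad. A call has 1 to 8 rows; each row shifts and turns the commanded pose from where the row before left it, along the tool's axes as they then stand; what a row does not reach is not made up. A row lasts 1/12 s, in which the tool goes at most 41.7 mm and 7.16 degrees, less where a joint would pass 70% of its speed; a pose out of reach is approached as far as the arm can. A call is refused whole if a number of a shift passes 4.17 or a number of a turn 0.125, either way. A call with a gripper value outside its range is refused whole. OPENING is the opening, from 0 (shut) to 1 (fully open), set as the call begins (- or left out, the last holds). The fingers move at their own pace and stop on an object; the grip force is fixed at half the most. Time passes only in rows, so rows that do not move let the fingers close. It gives the time, the measured TCP pose, the force and the opening at its end, in the units of the state.
- bot.get_obs(): the state, without advancing time (a new reading comes with each control period).
- bot.capture(name): name is "scene" or "top" or "wrist"; returns (picture, depth): 400x640x3 uint8, red, green, blue; 400x640 float32, mm along the optical axis (not along the pixel's ray), 0 where there is no reading.
- bot.camera_model(name): a dict with "fx", "fy", "cx", "cy" (pixels), "position" and "rotation" of the camera in the world. Camera axes: x right, y down, z forward; pixel columns grow to the right and rows downward; lengths in mm; the calibration is good to about 2 mm. The wrist camera is an equidistant fisheye: a pixel r from the principal point sees the ray r / f radians off the axis. A picture is of the moment at which its call begins: read the wrist's pose just before it. camera_model takes no time and is no camera call; for the wrist camera it gives the pose at the moment of the call.
- bot.close_job(): hands the job in, once; it reports no verdict.
Trained networks look in the newest picture that a camera, given by its name, has taken for a name from the list of things; names that differ only in an ending like _2 or _b are one class to them, and where a whole thing is asked for, a point or a joint stands for the part that bears it (a point fixed in the world has none). Each returns a list of dicts, best first, with "conf" (0 to 1); they miss things now and then, are a little off and sometimes report something else, mostly with a low value. They report only what shows in the picture. A call takes as long as a camera call. They do not tell look-alikes from the thing itself.
- bot.find_in(camera, label): "bbox" ([left, top, width, height] in pixels, round what is visible of it).
- bot.spot_point(camera, label): "point" ([column, row] in pixels: a listed point, or the origin of a listed thing).
The state is a dict: "time": time; "joint_positions": joint angles; "dq": joint speeds; "tau": joint torques, N m; "tool_pos": TCP position; "tcp_rot": TCP orientation; "contact_force": force on the tool from outside, world axes, zero at the start; "moment": the same for the moment, N m; "grip_width": finger opening in mm.
Only numpy, scipy, OpenCV 4.12 (cv2) and the standard library are available. Lean on these libraries where they do the work, as an engineer would, in place of code of your own. Each camera call takes 0.05 s, during which the arm holds its last target.

## Working session

There is one attempt and no reset: what is moved stays moved. The work goes in short steps, Python scripts to look and compute and a shell command to move; the robot and the scene stay as the last step left them, time stands still between calls to the robot, and variables do not carry over. Pictures are saved under pics/ and viewed, and the job is handed in when it is done.

```bash
mkdir -p pics; ls; python3 - <<'E'
from plant import bot
import cv2
print(bot.get_obs())
for c in ["scene","top","wrist"]:
    m=bot.camera_model(c); print(c,m)
    p,d=bot.capture(c); cv2.imwrite(f"pics/{c}0.png",p[:,:,::-1])
    for l in ["cup","cup_grip","feeder","hopper_mouth","gate_grip","tray","mark","carton","flask","driver"]:
        print(l,[(x["point"],round(x["conf"],2)) for x in bot.spot_point(c,l)][:3]) if c!="wrist" else 0
E
```

```text
pics
{'time': 0.0, 'joint_positions': array([-1.30198837e+00,  3.42716803e-01,  1.52498803e+00, -3.39186633e-05,
        1.27542765e+00, -1.46037848e-01]), 'dq': array([ 0.00069393, -0.00131082, -0.0008464 , -0.000267  ,  0.00068328,
       -0.00078306]), 'tau': array([ 8.67602284e-05, -4.31247103e+01, -2.44224751e+01,  7.18830898e-02,
        5.61777223e-02, -1.28199981e-04]), 'tool_pos': array([ 211.48464946, -480.07765038,  226.05816579]), 'tcp_rot': array([-1.69577351,  1.56925616,  1.86067484]), 'contact_force': array([ 0.30869517, -0.15154344, -0.65569179]), 'moment': array([-0.03109485,  0.02018051,  0.00217019]), 'grip_width': 91.61266924624357}
scene {'fx': 381.3844401493709, 'fy': 381.3844401493709, 'cx': 315.783751997219, 'cy': 196.90921424723592, 'position': array([ 985.40257955, -298.76767987,  971.19207844]), 'rotation': array([-2.57323334, -0.01206754,  0.93030647])}
cup [([244.4, 363.8], 0.86), ([222.7, 291.7], 0.73), ([215.0, 208.7], 0.69)]
cup_grip [([271.4, 345.1], 0.95), ([213.5, 159.1], 0.87), ([196.0, 251.0], 0.57)]
feeder [([336.6, 244.6], 0.61)]
hopper_mouth [
[... 644 characters left out ...]
.4, 136.0], 0.78)]
cup_grip [([379.3, 331.3], 0.88), ([416.7, 129.3], 0.67), ([436.9, 233.6], 0.6)]
feeder [([317.3, 170.1], 0.69), ([237.2, 202.3], 0.45)]
hopper_mouth [([318.5, 157.8], 0.6)]
gate_grip [([321.0, 203.7], 0.72), ([239.8, 201.6], 0.49)]
tray [([319.1, 132.7], 0.62), ([319.6, 157.6], 0.29)]
mark [([324.0, 238.9], 0.58)]
carton [([240.1, 199.3], 0.88)]
flask [([169.0, 224.4], 0.9), ([431.1, 194.8], 0.56)]
driver [([480.1, 278.2], 0.85)]
wrist {'fx': 309.70691628693146, 'fy': 309.70691628693146, 'cx': 319.8438304379395, 'cy': 206.2836823293005, 'position': array([ 276.60056436, -452.35006352,  384.28970836]), 'rotation': array([ 2.87515039e+00,  2.79432978e-04, -1.15545499e+00])}
```

View pics/scene0.png

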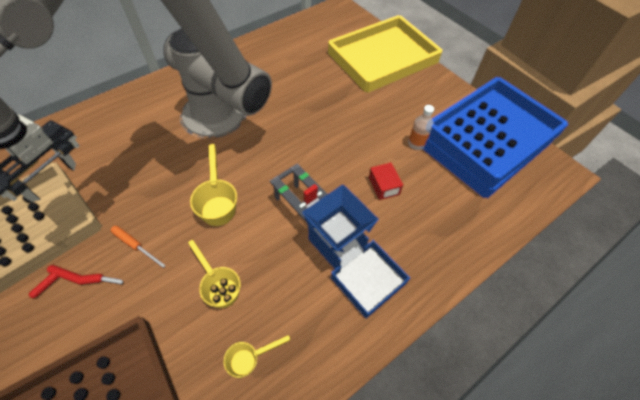

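View pics/top0.png

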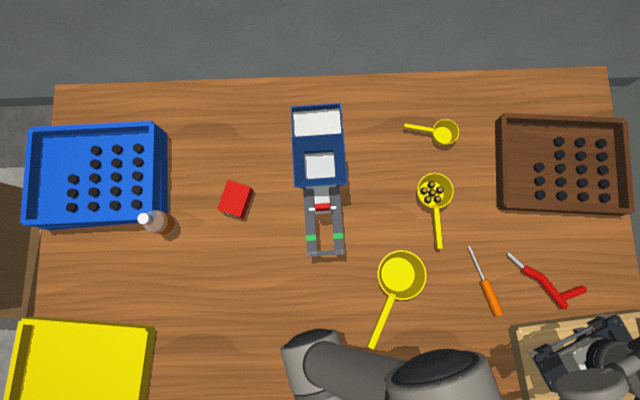

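View pics/wrist0.png

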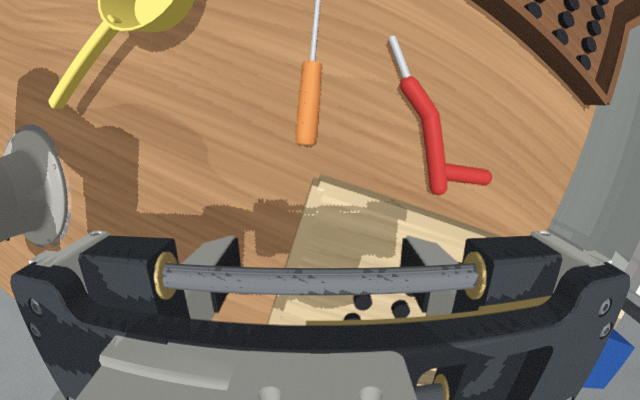

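Three yellow cups are in view. In the top picture they are the big one at (401,275), the one with the knobs at (433,191) and the small one at (445,132). In the scene picture they are at (214,203), (220,288) and (241,359). The one with the six knobs should be the 100 mm cup, so I'll measure it. The carton is at top (236,199), the bottle at (155,222), and the screwdriver at (485,280) with an orange handle; the red tool is an extra.

```bash
cat > h.py <<'E'
import numpy as np, cv2
from scipy.spatial.transform import Rotation as R
from plant import bot
def ray(c,m,u,v):
    Rm=R.from_euler('xyz',m['rotation']).as_matrix()
    x=(u-m['cx'])/m['fx'];y=(v-m['cy'])/m['fy']
    if c=='wrist':
        r=np.hypot(x,y); s=np.sin(r)/r if r>1e-9 else 1
        d=np.array([x*s,y*s,np.cos(r)])
    else: d=np.array([x,y,1.])
    return Rm@d, d
def atz(c,m,u,v,z):
    w,_=ray(c,m,u,v); p=np.array(m['position']); return p+w*(z-p[2])/w[2]
def cloud(c,m,d):
    v,u=np.mgrid[0:400,0:640].astype(float)
    x=(u-m['cx'])/m['fx'];y=(v-m['cy'])/m['fy']
    if c=='wrist':
        r=np.hypot(x,y)+1e-9; k=np.tan(r)/r; x=x*k;y=y*k
    P=np.stack([x*d,y*d,d],-1)
    return P@R.from_euler('xyz',m['rotation']).as_matrix().T+np.array(m['position'])
def tri(obs):
    A=np.zeros((3,3));b=np.zeros(3)
    for c,m,u,v in obs:
        w,_=ray(c,m,u,v);w/=np.linalg.norm(w);Q=np.eye(3)-np.outer(w,w);A+=Q;b+=Q@np.array(m['position'])
    return np.linalg.solve(A,b)
E
python3 - <<'E'
from h import *
np.set_printoptions(suppress=True,precision=1)
I={};M={};C={}
for c in ["scene","top"]:
    M[c]=bot.camera_model(c); I[c],d=bot.capture(c); C[c]=cloud(c,M[c],d)
    np.save(f"C_{c}.npy",C[c]); np.save(f"I_{c}.npy",I[c])
    h=cv2.cvtColor(I[c],cv2.COLOR_RGB2HSV)
    y=((abs(h[...,0].astype(int)-28)<6)&(h[...,1]>170)&(h[...,2]>90)).astype(np.uint8)
    n,l,s,ce=cv2.connectedComponentsWithStats(y)
    for i in range(1,n):
        if s[i,4]>150 and s[i,4]<5000:
            P=C[c][l==i]; rim=P[(P[:,2]>np.percentile(P[:,2],97)-7)]
            print(c,ce[i],s[i],'zmax',np.percentile(P[:,2],[50,90,98]),'lo',P.min(0),'hi',P.max(0))
T=C['top']
for n,(u,v) in dict(carton=(236,199),tab=(322,207),green1=(311,238),green2=(339,237),rimTL=(294,107),tray=(318,122),driver=(490,298),hop=(320,165)).items(): print(n,T[v,u])
E
python3 -c "
import cv2
a=cv2.imread('pics/top0.png')[90:270,280:470]; cv2.imwrite('pics/tcrop.png',cv2.resize(a,None,fx=3.3,fy=3.3,interpolation=cv2.INTER_CUBIC)[:600])"
```

```text
scene [413.   35.4] [388  19  49  35 304] zmax [27.6 43.  48.4] lo [   6.5 -298.8    7. ] hi [985.4 868.7 971.2]
scene [361.6  35.1] [336  22  52  26 198] zmax [25.7 41.3 46.6] lo [ -18.4 -298.8    5.6] hi [985.4 809.  971.2]
scene [370.8  71.9] [329  44  94  47 465] zmax [25.4 42.6 46.8] lo [ -18.9 -298.8    0.7] hi [985.4 758.7 971.2]
top [440.  130.8] [404 119  55  26 679] zmax [21.2 39.6 42.9] lo [ 393.5 -384.8   -3.9] hi [ 799.5   13.7 1186. ]
top [436.2 198.8] [ 417  173   37   76 1048] zmax [36.7 53.8 57.2] lo [ 393.5 -351.1   -3.4] hi [ 638.9   13.7 1186. ]
top [397.6 283.4] [ 367  250   60  100 2359] zmax [30.  68.2 73.1] lo [ 163.  -256.7   -6. ] hi [ 426.8   13.7 1186. ]
carton [579.9 262.9  59.1]
tab [537.2  23.7 153.6]
green1 [463.6  55.6  96.7]
green2 [463.9 -18.1 100.2]
rimTL [851.1  98.5  40.3]
tray [814.6  29.8   6.8]
driver [ 292.1 -424.2   23.5]
hop [660.6  26.4  95.2]
```

View pics/tcrop.png

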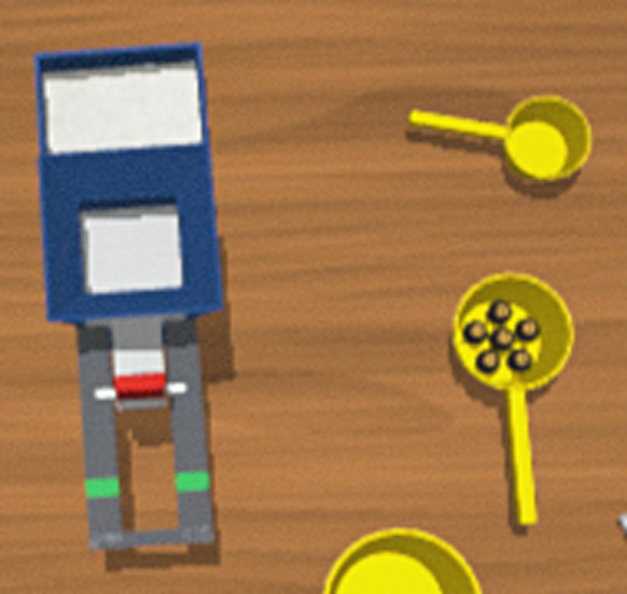

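The crop shows the cup with the knobs (crop (513,330)) has its six black balls inside and its handle running down to (527,520). Its depth height of about 55 mm matches the description; the other two measure about 43 and 73 mm. Next I'll fit the cup and feeder poses.

```bash
python3 - <<'E'
from h import *
from scipy.optimize import least_squares
np.set_printoptions(suppress=True,precision=2)
for c in ["scene","top"]:
    C=np.load(f"C_{c}.npy");I=np.load(f"I_{c}.npy");h=cv2.cvtColor(I,cv2.COLOR_RGB2HSV).astype(int)
    y=(abs(h[...,0]-28)<7)&(h[...,1]>140)&(h[...,2]>60)
    box=(C[...,0]>400)&(C[...,0]<660)&(C[...,1]>-370)&(C[...,1]<-240)
    P=C[y&box&(C[...,2]>8)&(C[...,2]<70)]
    rim=P[(P[:,2]>51)&(P[:,0]>530)]
    f=least_squares(lambda q:np.hypot(rim[:,0]-q[0],rim[:,1]-q[1])-q[2],[590,-300,48],loss='soft_l1')
    hd=P[(P[:,2]>42)&(P[:,2]<56)&(np.hypot(P[:,0]-f.x[0],P[:,1]-f.x[1])>58)]
    m=hd[:,:2].mean(0);v=np.linalg.svd(hd[:,:2]-m)[2][0]; v*=np.sign(v[0])
    print(c,'rim',f.x,len(rim),'rim z',np.percentile(rim[:,2],[10,50,90]),'handle mean',hd.mean(0),'yaw',np.degrees(np.arctan2(v[1],v[0])),'to axis',np.degrees(np.arctan2(*(f.x[:2]-m)[::-1])),len(hd), 'end r',np.hypot(hd[:,0]-f.x[0],hd[:,1]-f.x[1]).max())
    # feeder
    red=((h[...,0]<8)|(h[...,0]>172))&(h[...,1]>140)&(C[...,2]>110)&(C[...,2]<165)&(C[...,0]>480)&(C[...,0]<600)&(abs(C[...,1]-20)<60)
    Q=C[red]; top=Q[Q[:,2]>149]; print(' tab',len(Q),Q.mean(0),'top',top.mean(0) if len(top) else 0, top.min(0),top.max(0), Q[:,2].max())
    g=(abs(h[...,0]-65)<15)&(h[...,1]>120)&(C[...,2]>85)&(C[...,2]<110)&(C[...,0]>420)&(C[...,0]<520)&(abs(C[...,1]-20)<80)
    Q=C[g]; 
    for s in (Q[Q[:,1]>20],Q[Q[:,1]<20]): print(' green',len(s),np.median(s,0) if len(s) else 0)
    b=(abs(h[...,0]-112)<14)&(h[...,1]>100)&(C[...,2]>160)&(C[...,2]<180)&(C[...,0]>550)&(C[...,0]<780)&(abs(C[...,1]-20)<110)
    Q=C[b]; print(' rim',len(Q),cv2.minAreaRect(Q[:,:2].astype(np.float32)) if len(Q) else 0, np.median(Q[:,2]))
    b=(abs(h[...,0]-112)<14)&(h[...,1]>100)&(C[...,2]>35)&(C[...,2]<55)&(C[...,0]>700)&(C[...,0]<900)&(abs(C[...,1]-20)<110)
    Q=C[b]; print(' trayrim',len(Q),cv2.minAreaRect(Q[:,:2].astype(np.float32)) if len(Q) else 0)
E
```

```text
scene rim [ 590.38 -288.2    47.72] 176 rim z [51.72 54.3  56.38] handle mean [ 483.1  -289.78   49.65] yaw 0.618580289431664 to axis 0.8449712622934921 188 end r 158.21946144085618
 tab 169 [546.15  21.83 138.78] top [543.59  23.41 152.64] [536.28   6.33 149.28] [550.53  43.62 156.21] 156.20573893412734
 green 28 [467.62  56.57  98.57]
 green 33 [469.22 -15.57  97.08]
 rim 694 ((657.7809448242188, 28.531620025634766), (132.03733825683594, 132.9243621826172), 2.269252300262451) 167.48683920375976
 trayrim 287 ((778.003173828125, 33.691246032714844), (158.11875915527344, 147.02598571777344), 2.2141077518463135)
top rim [ 589.78 -289.9    47.75] 152 rim z [52.49 54.57 57.65] handle mean [ 481.85 -290.74   49.56] yaw 1.020078153500222 to axis 0.4446548844305614 206 end r 157.9095087703174
 tab 93 [539.52  23.15 146.13] top [541.16  23.62 152.78] [535.24   5.72 149.09] [547.4   41.48 158.79] 158.79252359512793
 green 50 [466.25  56.76  97.81]
 green 49 [469.12 -15.56  97.85]
 rim 707 ((657.8154296875, 28.801712036132812), (135.47560119628906, 133.3882598876953), 3.2293319702148438) 167.4465038407668
 trayrim 145 ((812.2105712890625, 34.516822814941406), (88.82838439941406, 146.45973205566406), 2.881686210632324)
```

```bash
cat >> h.py <<'E'
np.set_printoptions(suppress=True,precision=2)
def st():
    o=bot.get_obs(); Rm=R.from_euler('xyz',o['tcp_rot']).as_matrix(); p=np.array(o['tool_pos'])
    print('t',round(o['time'],2),'p',p,'q',o['joint_positions'],'F',o['contact_force'],'w',round(o['grip_width'],1))
    print('ty',Rm[:,1],'tz',Rm[:,2],'tx',Rm[:,0]); return p,Rm
def goto(x,y,z,yaw=None):
    p,Rm=st(); d=Rm.T@(np.array([x,y,z])-p)/10
    print('tool shift cm',d)
    if yaw is not None:
        t=np.radians(yaw); Y=np.array([-np.sin(t),np.cos(t),0]); 
        for s in (1,-1):
            v=Rm.T@(Y*s); print('turn',s,np.arctan2(v[2],v[1]))
E
python3 -c "
from h import *
goto(470,-290.5,120,0.7)"
```

```text
t 1.25 p [ 211.57 -480.49  226.73] q [-1.3   0.34  1.52 -0.    1.28 -0.15] F [ 0.04 -0.09 -0.2 ] w 91.8
ty [ 0.4  -0.92  0.  ] tz [-0.92 -0.4   0.  ] tx [-0. -0. -1.]
tool shift cm [ 10.67  -6.97 -31.31]
turn 1 -2.7390531584208704
turn -1 0.40253949516892307
```

```bash
python3 -m handwheel '[[[0,0,0,0.1],[0,0,0,0.1],[0,0,0,0.1],[0,0,0,0.1],[0,-1.5,-2,0],[0,-2.5,-3.5,0],[0,-2.5,-3.5,0],[0,-2.5,-3.5,0]]]' 0.5; python3 -m handwheel '[[[1,-2.5,-3.5,0],[1.5,-2.5,-3.5,0],[2,-2,-3,0],[2,-1.5,-2,0],[2,-1,-1,0],[1,0,0,0],[0,0,0,0],[0,0,0,0]]]'; python3 -c "
from h import *
goto(470,-290.5,120,0.7)"
```

```text
time: 1.92
tool_pos: [332.9, -390.1, 226.8]
tcp_rot: [2.265, 1.571, -0.863]
contact_force: [-0.4, -1.7, 0.5]
grip_width: 47.1
time: 2.58
tool_pos: [455.2, -298.3, 133.6]
tcp_rot: [-0.062, 1.57, 3.094]
contact_force: [-0.2, 0.2, -0.3]
grip_width: 45.6
t 2.58 p [ 455.23 -298.29  133.64] q [-0.72  0.47  1.6  -0.    1.07  0.84] F [-0.23  0.2  -0.29] w 45.6
ty [ 0.01 -1.   -0.  ] tz [-1.   -0.01  0.  ] tx [-0.  0. -1.]
tool shift cm [ 1.36 -0.76 -1.49]
turn 1 -3.1392948923052755
turn -1 0.002297761284517984
```

```bash
python3 -m handwheel '[[[0.9,-0.76,-1.49,0],[0,0,0,0],[0,0,0,0]]]'; cat > m1.py <<'E'
from h import *
import sys
p,Rm=st(); m=bot.camera_model('wrist'); I,d=bot.capture('wrist'); C=cloud('wrist',m,d)
cv2.imwrite(f'pics/{sys.argv[1]}.png',I[:,:,::-1])
h=cv2.cvtColor(I,cv2.COLOR_RGB2HSV).astype(int)
y=(abs(h[...,0]-28)<7)&(h[...,1]>140)&(h[...,2]>60)
P=C[y&(C[...,2]>42)&(C[...,2]<60)&(C[...,0]>430)&(C[...,0]<535)&(abs(C[...,1]+290)<40)]
m_=P[:,:2].mean(0);v=np.linalg.svd(P[:,:2]-m_)[2][0];v*=np.sign(v[0])
print(len(P),P.mean(0),'yaw',np.degrees(np.arctan2(v[1],v[0])),'xmin',P[:,0].min(),'y at 470',m_[1]+v[1]/v[0]*(470-m_[0]),'z',np.percentile(P[:,2],[10,50,90]))
E
python3 m1.py w1
```

```text
time: 2.83
tool_pos: [470.3, -291.0, 125.6]
tcp_rot: [2.203, 1.569, -0.924]
contact_force: [0.5, -0.6, 1.1]
grip_width: 45.8
t 2.83 p [ 470.31 -290.99  125.58] q [-0.69  0.49  1.59 -0.    1.06  0.86] F [ 0.45 -0.58  1.14] w 45.8
ty [ 0.01 -1.    0.  ] tz [-1.   -0.01 -0.  ] tx [ 0. -0. -1.]
232 [ 450.92 -291.12   48.79] yaw -2.921178118700879 xmin 430.5414520807443 y at 470 -292.09779445310846 z [47.57 48.82 49.9 ]
```

View pics/w1.png

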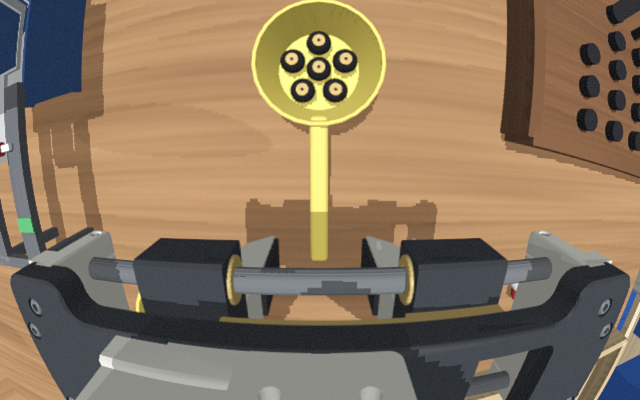

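The wrist picture confirms the choice: the cup with six knobs is at (318,62), and its handle runs straight down column 319 between the fingers at columns 246–390. Its measured top is about 49.5 mm. I'll go down and grip.

```bash
python3 -m handwheel '[[[2,0,0,0],[2.5,0,0,0],[2.5,0,0,0],[2,0,0,0],[1,0,0,0],[0.45,0,0,0],[0,0,0,0],[0,0,0,0]]]'; python3 -m handwheel '[[[0,0,0,0],[0,0,0,0],[0,0,0,0],[0,0,0,0],[0,0,0,0]]]' 0; python3 -m handwheel '[[[-0.5,0,0,0],[-0.5,0,0,0],[-0.5,0,0,0],[-0.5,0,0,0],[0,0,0,0],[0,0,0,0]]]';
```

```text
time: 3.55
tool_pos: [470.9, -290.7, 21.2]
tcp_rot: [2.393, 1.569, -0.734]
contact_force: [0.6, 0.9, -0.3]
grip_width: 45.8
time: 3.97
tool_pos: [470.6, -290.0, 20.4]
tcp_rot: [2.308, 1.57, -0.818]
contact_force: [-0.2, 0.4, -0.0]
grip_width: 17.5
time: 4.47
tool_pos: [470.6, -290.1, 40.5]
tcp_rot: [2.34, 1.57, -0.787]
contact_force: [-0.3, 0.3, -2.8]
grip_width: 13.8
```

```bash
cat > m2.py <<'E'
from h import *
import sys
# tilt of the cup: handle/rim points vs tool frame, world
p,Rm=st()
for c in sys.argv[2:]:
    m=bot.camera_model(c); I,d=bot.capture(c); C=cloud(c,m,d)
    cv2.imwrite(f'pics/{sys.argv[1]}_{c}.png',I[:,:,::-1])
    h=cv2.cvtColor(I,cv2.COLOR_RGB2HSV).astype(int)
    y=(abs(h[...,0]-28)<7)&(h[...,1]>140)&(h[...,2]>60)&(np.linalg.norm(C-p,axis=-1)<230)&(d>0)&(abs(C[...,1]-p[1])<58)
    P=C[y]
    for a in range(-60,200,20):
        q=P[(P[:,0]-p[0]>=a)&(P[:,0]-p[0]<a+20)]
        if len(q)>4: print(c,a,len(q),'z top',np.percentile(q[:,2],95).round(1),'low',np.percentile(q[:,2],5).round(1),'y',np.median(q[:,1]).round(1))
E
python3 m2.py a scene wrist
```

```text
t 4.47 p [ 470.62 -290.06   40.49] q [-0.69  0.6   1.67 -0.    0.87  0.87] F [-0.33  0.31 -2.79] w 13.8
ty [ 0.01 -1.    0.  ] tz [-1.   -0.01 -0.  ] tx [ 0. -0. -1.]
scene -20 20 z top 70.3 low -1.7 y -290.4
scene 0 37 z top 69.9 low 1.2 y -290.3
scene 20 42 z top 70.0 low 5.9 y -290.5
scene 40 41 z top 70.1 low 65.2 y -289.4
scene 60 156 z top 73.6 low 42.1 y -288.2
scene 80 348 z top 71.5 low 22.0 y -289.2
scene 100 259 z top 71.6 low 19.5 y -293.2
scene 120 236 z top 71.9 low 2.8 y -293.6
scene 140 105 z top 73.7 low 17.4 y -289.2
scene 160 63 z top 74.0 low 42.5 y -290.0
wrist -40 145 z top 69.0 low 65.3 y -291.2
wrist -20 333 z top 68.9 low 65.9 y -290.6
wrist 0 505 z top 68.7 low 65.1 y -290.1
wrist 20 157 z top 68.2 low 64.4 y -285.5
wrist 40 50 z top 66.3 low -1.1 y -296.1
wrist 60 475 z top 70.7 low 44.4 y -283.4
wrist 80 2421 z top 69.8 low 25.0 y -267.5
wrist 100 3228 z top 69.6 low 24.2 y -255.9
wrist 120 3014 z top 68.0 low 25.3 y -306.1
wrist 140 227 z top 34.0 low 21.3 y -313.8
```

View pics/a_scene.png

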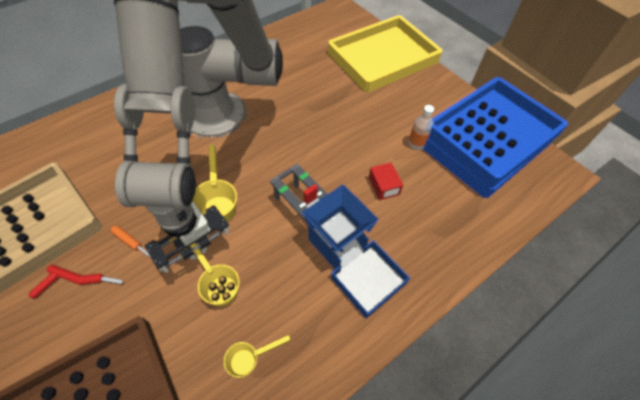

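The cup hangs level: handle top 70 mm, foot about 20 mm, all six knobs inside (scene (220,288)).

The moves can't tilt the tool. So I'll tip the cup by letting its handle pivot in the pads: catch the foot's near edge inside the funnel's near rim and pull back while rising. First I carry it up and over.

```bash
python3 -m handwheel '[[[-1,0,0,0],[-2,0,0,0],[-3,0,0,0],[-3.5,0,0,0],[-3.5,-0.5,-0.5,0],[-2.5,-1,-1,0],[-1.5,-1.5,-1,-0.01],[0,-2,-1,-0.01]]]'; python3 -m handwheel '[[[0,-2.5,-1,-0.01],[0,-3,-0.8,0],[0,-3.3,0,0],[0,-3.3,0,0],[0,-3.3,0,0],[0,-3.3,0,0],[0,-3,0,0],[0,-2,0,0]]]';python3 -m handwheel '[[[0,-1.2,0,0],[0,-0.6,0,0],[0,0,0,0],[0,0,0,0]]]'; python3 -c "
from h import *
goto(523,22.8,205,2.5)"
```

```text
time: 5.23
tool_pos: [506.3, -240.7, 215.0]
tcp_rot: [2.489, 1.562, -0.618]
contact_force: [-0.0, -0.4, -1.4]
grip_width: 13.9
time: 5.9
tool_pos: [511.9, 0.7, 211.1]
tcp_rot: [-2.889, 1.569, 0.299]
contact_force: [0.3, 0.0, -3.1]
grip_width: 13.9
time: 6.23
tool_pos: [511.4, 15.4, 210.1]
tcp_rot: [1.371, 1.57, -1.726]
contact_force: [-0.5, 0.2, -2.5]
grip_width: 13.9
t 6.23 p [511.4   15.45 210.07] q [-0.12  0.33  1.59 -0.    1.22  1.41] F [-0.5   0.2  -2.53] w 13.9
ty [ 0.04 -1.    0.  ] tz [-1.   -0.04  0.  ] tx [-0. -0. -1.]
tool shift cm [ 0.51 -0.68 -1.19]
turn 1 -3.140592534511722
turn -1 0.001000119078071316
```

```bash
python3 -m handwheel '[[[0,-0.4,-0.6,0],[0.5,-0.28,-0.6,0],[0,0,0,0],[0,0,0,0]]]'; python3 m2.py b scene top wrist | grep -v top:; python3 -c "
import cv2,numpy as np
a=cv2.imread('pics/b_scene.png')[120:320,200:440];b=cv2.imread('pics/b_wrist.png')[0:300,150:500]
cv2.imwrite('pics/b.png',np.hstack([cv2.resize(a,(432,360)),cv2.resize(b,(368,360))]))"
```

```text
time: 6.57
tool_pos: [523.1, 23.1, 204.3]
tcp_rot: [-0.039, 1.569, -3.136]
contact_force: [-0.3, -0.6, -2.3]
grip_width: 13.9
t 6.57 p [523.13  23.13 204.28] q [-0.1   0.36  1.56 -0.    1.22  1.42] F [-0.34 -0.63 -2.28] w 13.9
ty [ 0.04 -1.   -0.  ] tz [-1.   -0.04  0.  ] tx [-0. -0. -1.]
scene 0 23 z top 231.4 low 221.3 y 20.3
scene 20 60 z top 230.6 low 216.5 y 20.9
scene 40 52 z top 227.6 low 218.4 y 22.6
scene 60 219 z top 226.4 low 177.2 y 28.3
scene 80 333 z top 222.1 low 171.0 y 47.7
scene 100 212 z top 221.1 low 169.6 y 63.9
scene 120 168 z top 218.8 low 168.3 y 61.2
scene 140 138 z top 216.3 low 171.4 y 42.2
scene 160 33 z top 215.2 low 202.6 y 25.2
top -40 40 z top 238.7 low 230.6 y 19.4
top 120 72 z top 218.9 low 178.0 y -7.8
top 140 297 z top 214.9 low 174.0 y 27.0
top 160 83 z top 214.2 low 196.0 y 26.2
wrist -60 16 z top 1.0 low -1.0 y 38.9
wrist -40 135 z top 236.4 low -0.7 y 22.7
wrist -20 561 z top 235.9 low 232.7 y 22.0
wrist 0 825 z top 231.8 low 228.3 y 23.6
wrist 20 220 z top 229.9 low 225.2 y 25.7
wrist 40 62 z top 225.1 low 222.0 y 18.9
wrist 60 407 z top 224.0 low 187.8 y 32.5
wrist 80 1916 z top 221.9 low 173.3 y 47.0
wrist 100 2909 z top 218.8 low 170.2 y 41.2
wrist 120 3384 z top 215.8 low 168.7 y 15.3
wrist 140 1017 z top 198.0 low 168.7 y 12.6
```

View pics/b.png

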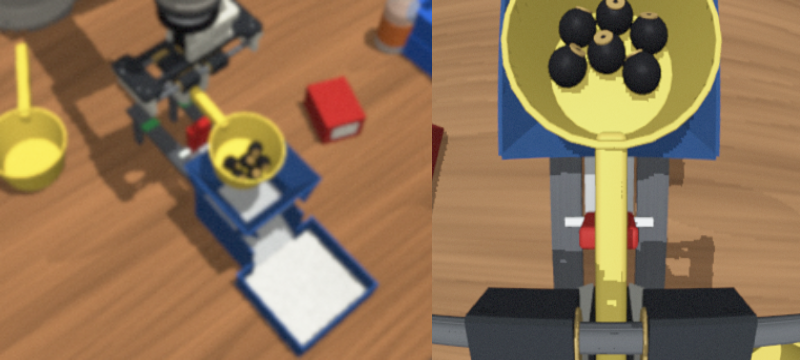

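The cup sagged about 6° nose-down in the grip during the carry; the pads hold its weight only just. It stays over the funnel (scene crop (245,150)). My pull-back idea pushes the wrong way, because the near rim would turn the nose up. Instead I'll make it sag more, right over the funnel, by stopping abruptly on a downward move, and then finish with the lip against the inside of the far funnel wall.

```bash
python3 -m handwheel '[[[-1,0,-0.3,0],[-2,0,-0.5,0],[-3,0,-0.5,0],[-3,0,-0.5,0],[-2,0,-0.2,0],[-1,0,0,0],[0,0,0,0],[0,0,0,0]]]';  python3 -m handwheel '[[[1,0,0,0],[2,0,0,0],[3,0,0,0],[4,0,0,0],[-4,0,0,0],[-3,0,0,0],[-2,0,0,0],[-1,0,0,0]]]'; python3 -m handwheel '[[[0,0,0,0],[0,0,0,0]]]'; cat > m3.py <<'E'
from h import *
import sys
p,Rm=st(); c='wrist'
piv=p+Rm[:,0]*-19; fx=-Rm[:,2]   # cup forward
m=bot.camera_model(c); I,d=bot.capture(c); C=cloud(c,m,d)
cv2.imwrite(f'pics/{sys.argv[1]}.png',I[:,:,::-1])
h=cv2.cvtColor(I,cv2.COLOR_RGB2HSV).astype(int)
Y=(C-piv)@Rm[:,1]; X=(C-piv)@fx; Z=C[...,2]-piv[2]
y=(abs(h[...,0]-28)<7)&(h[...,1]>120)&(h[...,2]>50)&(abs(Y)<9)&(d>0)&(np.hypot(X,Z)<75)
x,z=X[y],Z[y]; mm=np.array([x.mean(),z.mean()]); v=np.linalg.svd(np.c_[x,z]-mm,full_matrices=False)[2][0]
if v[0]<0: v=-v
print('n',y.sum(),'theta deg',np.degrees(np.arctan2(-v[1],v[0])),'perp offset',mm@[-v[1],v[0]],'xrange',x.min(),x.max())
F0=np.array([658,28.7]);t=np.radians(2.6);e=np.array([np.cos(t),np.sin(t)])
print('pivot feeder x,y,z',(piv[:2]-F0)@e,(piv[:2]-F0)@[-e[1],e[0]],piv[2])
E
python3 m3.py c1
```

```text
time: 7.38
tool_pos: [542.9, 24.3, 325.0]
tcp_rot: [2.718, 1.57, -0.378]
contact_force: [0.0, -0.0, -3.0]
grip_width: 14.1
time: 8.05
tool_pos: [543.1, 24.3, 326.4]
tcp_rot: [2.978, 1.569, -0.119]
contact_force: [0.5, -0.1, -3.3]
grip_width: 14.0
time: 8.22
tool_pos: [542.6, 24.4, 323.9]
tcp_rot: [-0.073, 1.569, 3.114]
contact_force: [-0.0, -0.5, -2.6]
grip_width: 14.1
t 8.22 p [542.56  24.35 323.86] q [-0.1   0.32  1.29 -0.    1.53  1.43] F [-0.01 -0.45 -2.56] w 14.1
ty [ 0.04 -1.   -0.  ] tz [-1.   -0.04  0.  ] tx [-0.  0. -1.]
n 4164 theta deg 45.37373302044544 perp offset 7.6121639263199885 xrange -15.248915554441806 60.27378819015141
pivot feeder x,y,z -115.48571508012742 0.8921356119051211 342.8558522146738
```

```bash
python3 - <<'E'
from h import *
I,d=bot.capture('scene'); a=I[100:300,200:440,::-1]; b=cv2.imread('pics/c1.png')[0:300,150:500]
cv2.imwrite('pics/c.png',np.hstack([cv2.resize(a,(432,360)),cv2.resize(b,(368,360))]))
E
```

```text
(no output)
```

View pics/c.png

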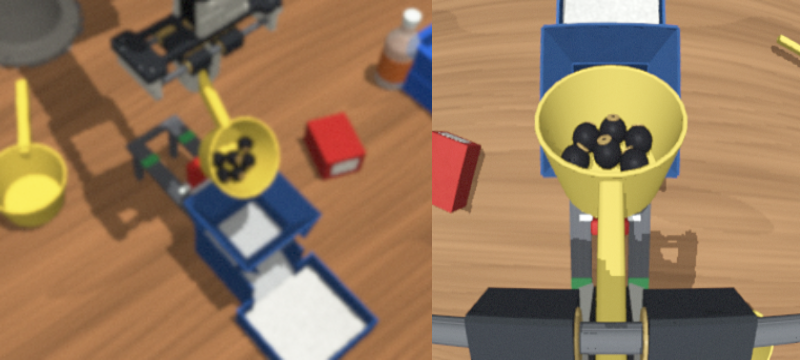

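The cup is now about 45° nose-down with all six knobs still inside, wrist crop (610,150). One more jerk, shifted forward so that any spill falls into the funnel.

```bash
python3 -m handwheel '[[[-1,0,-0.5,0],[-2,0,-1,0],[-2,0,-1,0],[-1.5,0,-0.5,0],[-0.5,0,0,0],[0,0,0,0],[0,0,0,0]]]';  python3 -m handwheel '[[[1,0,0,0],[2,0,0,0],[3,0,0,0],[3.5,0,0,0],[-3,0,0,0],[-2,0,0,0],[-1,0,0,0],[0,0,0,0]]]'; python3 m3.py c2;  python3 - <<'E'
from h import *
I,d=bot.capture('scene'); a=I[100:300,200:440,::-1]; b=cv2.imread('pics/c2.png')[0:300,150:500]
cv2.imwrite('pics/d.png',np.hstack([cv2.resize(a,(432,360)),cv2.resize(b,(368,360))]))
E
```

```text
time: 8.9
tool_pos: [572.5, 25.7, 393.4]
tcp_rot: [-0.087, 1.568, 3.099]
contact_force: [0.5, 0.3, -3.2]
grip_width: 13.8
time: 9.57
tool_pos: [572.8, 25.7, 361.1]
tcp_rot: [2.969, 1.569, -0.127]
contact_force: [0.1, 0.3, -3.2]
grip_width: 13.6
t 9.57 p [572.82  25.71 361.12] q [-0.09  0.38  1.11 -0.    1.65  1.44] F [ 0.08  0.34 -3.19] w 13.6
ty [ 0.04 -1.    0.  ] tz [-1.   -0.04 -0.  ] tx [ 0. -0. -1.]
n 3825 theta deg 52.78483005175214 perp offset 6.882824994197085 xrange -13.093262486628895 53.23253977748941
pivot feeder x,y,z -85.26660832309284 0.8850008387630814 380.1219910746349
```

View pics/d.png

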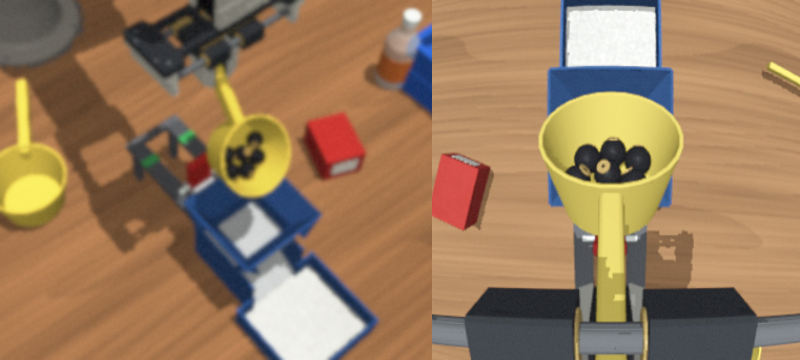

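The cup is at about 53°, knobs still in. Now I set the lip inside the far funnel wall and push forward.

```bash
python3 -m handwheel '[[[1,0,-0.3,0],[2,0,-0.5,0],[3,0,-0.6,0],[2.5,0,-0.5,0],[1.5,0,-0.3,0],[0.5,0,0,0],[0,0,-0.4,0],[0,0,-0.4,0]]]'; python3 m3.py e1; python3 -m handwheel '[[[-0.3,0,-0.5,0],[-0.3,0,-0.6,0],[-0.3,0,-0.8,0],[-0.3,0,-0.8,0]]]'; python3 m3.py e2
```

```text
time: 10.33
tool_pos: [598.7, 27.1, 254.8]
tcp_rot: [-0.011, 1.561, -3.107]
contact_force: [-23.1, -0.7, 23.1]
grip_width: 13.6
t 10.33 p [598.74  27.09 254.77] q [-0.08  0.47  1.25 -0.    1.43  1.44] F [-23.12  -0.73  23.08] w 13.6
ty [ 0.04 -1.   -0.  ] tz [-1.   -0.04  0.01] tx [-0.01 -0.   -1.  ]
n 3708 theta deg 54.6722657258261 perp offset 6.14587439050634 xrange -13.547897177146973 50.98401473034739
pivot feeder x,y,z -59.0786754717801 1.0762266031024343 273.77377564908716
time: 10.72
tool_pos: [627.2, 28.4, 269.2]
tcp_rot: [0.065, 1.567, -3.032]
contact_force: [-15.1, 0.3, 19.1]
grip_width: 13.9
t 10.72 p [627.23  28.39 269.23] q [-0.08  0.52  1.13 -0.    1.5   1.45] F [-15.07   0.29  19.14] w 13.9
ty [ 0.04 -1.    0.  ] tz [-1.   -0.04  0.  ] tx [-0. -0. -1.]
n 3116 theta deg 66.2431420496214 perp offset 3.337302183213629 xrange -12.696954702201088 36.29486893994682
pivot feeder x,y,z -30.670311594842904 1.0898700074061705 288.23261122587246
```

```bash
cat > see.py <<'E'
from h import *
import sys
I,d=bot.capture('scene'); a=I[100:300,200:440,::-1]; b=cv2.imread(f'pics/{sys.argv[1]}.png')[0:300,150:500]
cv2.imwrite(f'pics/{sys.argv[1]}_v.png',np.hstack([cv2.resize(a,(432,360)),cv2.resize(b,(368,360))]))
E
python3 see.py e2
```

```text
(no output)
```

View pics/e2_v.png

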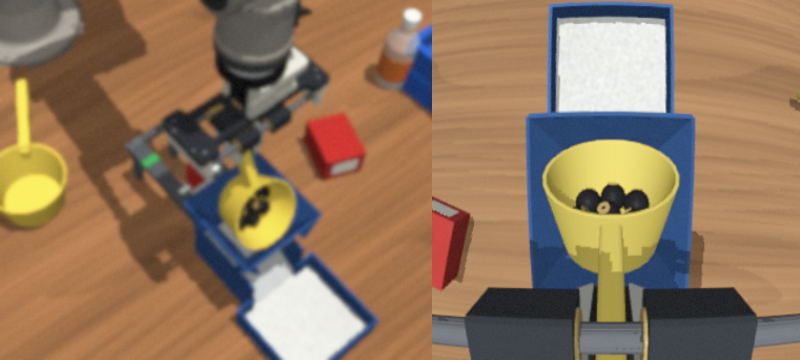

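The wrist crop shows the knobs rolled toward the front wall at (610,200) and the lip against the far wall. I'll keep pushing and rise more, to take off the vertical load.

```bash
python3 -m handwheel '[[[-0.6,0,-0.8,0],[-0.5,0,-1,0],[-0.4,0,-1,0],[-0.3,0,-1,0]]]'; python3 m3.py e3;  python3 -m handwheel '[[[-0.3,0,-1,0],[-0.2,0,-1,0],[-0.1,0,-1,0],[-0.1,0,-1,0]]]'; python3 m3.py e4; python3 see.py e4
```

```text
time: 11.15
tool_pos: [666.8, 30.1, 284.0]
tcp_rot: [-0.073, 1.567, 3.113]
contact_force: [-3.5, -0.6, 0.3]
grip_width: 14.2
t 11.15 p [666.84  30.12 284.04] q [-0.07  0.6   0.96 -0.    1.59  1.46] F [-3.51 -0.57  0.28] w 14.2
ty [ 0.04 -1.   -0.  ] tz [-1.   -0.04  0.  ] tx [-0.  0. -1.]
n 2524 theta deg 80.71986880192458 perp offset 1.0775415340630443 xrange -8.966472322884194 34.68578164816651
pivot feeder x,y,z 8.969270525367614 1.009639496676117 303.03532719158744
time: 11.53
tool_pos: [706.9, 31.8, 290.0]
tcp_rot: [-0.06, 1.566, 3.126]
contact_force: [-3.9, 0.1, -2.0]
grip_width: 14.0
t 11.53 p [706.92  31.83 289.95] q [-0.06  0.69  0.77 -0.    1.68  1.46] F [-3.91  0.12 -2.02] w 14.0
ty [ 0.04 -1.   -0.  ] tz [-1.   -0.04  0.  ] tx [-0.  0. -1.]
n 1933 theta deg -88.1398189437309 perp offset 2.107828151213215 xrange -22.603947474548118 34.979025596946215
pivot feeder x,y,z 49.102651234075644 0.9012904830005637 308.95439682073106
```

View pics/e4_v.png

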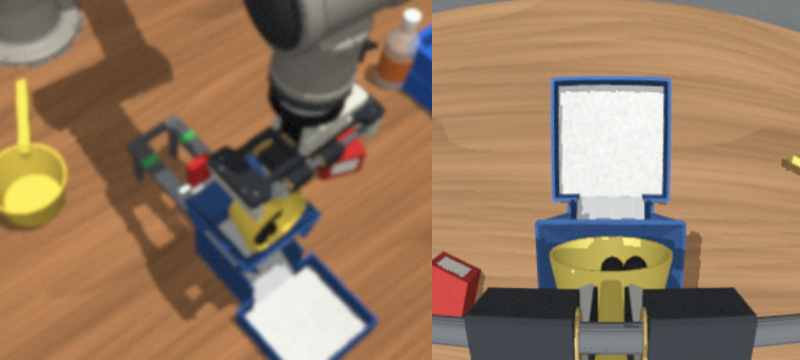

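```bash
python3 -m handwheel '[[[0,0,-1,0],[0,0,-1,0],[0,0,-0.8,0],[0,0,-0.7,0],[0,0,0,0],[0,0,0,0]]]'; python3 m3.py e5;  python3 see.py e5
```

```text
time: 12.13
tool_pos: [742.3, 33.3, 290.7]
tcp_rot: [-0.032, 1.569, -3.128]
contact_force: [-2.0, 0.3, -2.2]
grip_width: 13.7
t 12.13 p [742.28  33.3  290.67] q [-0.06  0.79  0.59 -0.    1.77  1.47] F [-1.97  0.31 -2.25] w 13.7
ty [ 0.04 -1.   -0.  ] tz [-1.   -0.04  0.  ] tx [-0. -0. -1.]
n 1410 theta deg -78.14430675807664 perp offset 5.07612081667581 xrange -30.57862880898758 34.538405755804085
pivot feeder x,y,z 84.4466054429426 0.7722529204563899 309.6711421943286
```

View pics/e5_v.png

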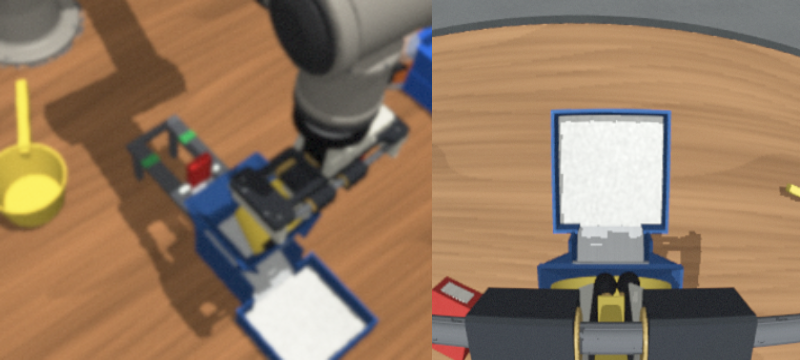

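At about 102° the knobs are waiting between the lip and the far wall, wrist crop (605,283). I'll draw back so they can drop.

```bash
python3 -m handwheel '[[[0,0,0.5,0],[0,0,1,0],[0,0,1,0],[0,0,1,0],[0,0,0.5,0],[0,0,0,0],[0,0,0,0],[0,0,0,0]]]'; python3 m3.py e6;  python3 see.py e6;python3 - <<'E'
from h import *
I,d=bot.capture('top'); cv2.imwrite('pics/e6t.png',cv2.resize(I[80:280,220:440,::-1],None,fx=3,fy=3))
E
```

```text
time: 12.9
tool_pos: [703.3, 31.5, 292.2]
tcp_rot: [2.975, 1.57, -0.122]
contact_force: [0.8, 0.9, -1.3]
grip_width: 13.8
t 12.9 p [703.29  31.52 292.25] q [-0.06  0.68  0.79 -0.    1.67  1.46] F [ 0.76  0.92 -1.33] w 13.8
ty [ 0.04 -1.    0.  ] tz [-1.   -0.04 -0.  ] tx [ 0. -0. -1.]
n 1466 theta deg -78.65382416782671 perp offset 4.624872236666357 xrange -31.0932151319389 33.80050142097215
pivot feeder x,y,z 45.34865091408472 0.7626452865936624 311.2466393754018
```

View pics/e6_v.png

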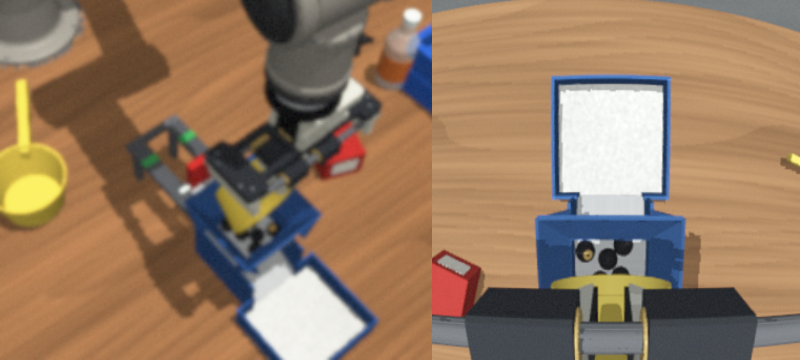

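View pics/e6t.png

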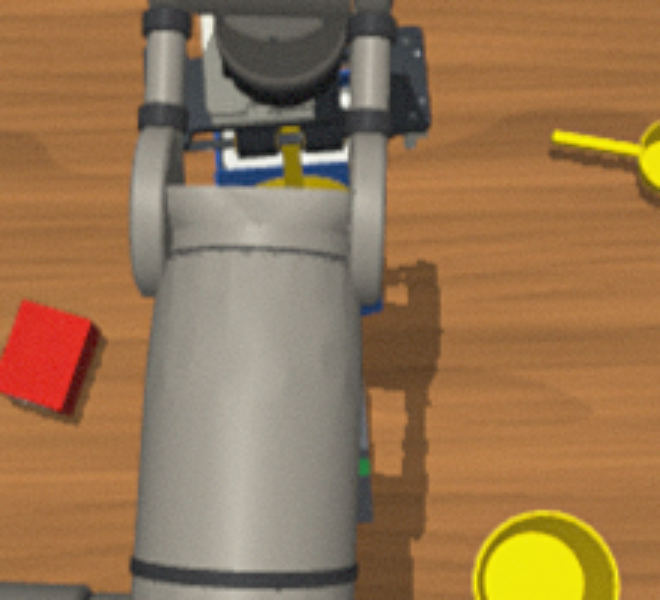

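```bash
python3 -m handwheel '[[[0.4,0,0.6,0],[0.4,0,1.2,0],[0,0,1.5,0],[0,0,1.5,0]]]'; python3 m3.py f1;  python3 -m handwheel '[[[0,0,1.5,0],[0,0,1.5,0],[0,0,1.5,0],[0,0,1.5,0]]]'; python3 m3.py f2;  python3 see.py f2
```

```text
time: 13.38
tool_pos: [659.0, 29.3, 288.9]
tcp_rot: [3.059, 1.554, -0.038]
contact_force: [8.5, 0.0, 12.9]
grip_width: 13.7
t 13.38 p [658.99  29.26 288.86] q [-0.07  0.56  1.    0.    1.56  1.45] F [ 8.54  0.04 12.87] w 13.7
ty [ 0.04 -1.    0.  ] tz [-1.   -0.04 -0.02] tx [ 0.02 -0.   -1.  ]
n 1854 theta deg -85.96446821019369 perp offset 1.5018036797968113 xrange -22.13228340233411 33.844609362966565
pivot feeder x,y,z 0.697318949512535 0.5386321374827521 307.8572401884325
time: 13.77
tool_pos: [596.3, 26.6, 285.8]
tcp_rot: [3.033, 1.564, -0.064]
contact_force: [3.0, 0.7, -0.4]
grip_width: 13.7
t 13.77 p [596.3   26.56 285.76] q [-0.08  0.44  1.21  0.    1.48  1.44] F [ 2.95  0.68 -0.37] w 13.7
ty [ 0.04 -1.    0.  ] tz [-1.   -0.04 -0.01] tx [ 0.01 -0.   -1.  ]
n 2945 theta deg 70.54069559398194 perp offset 3.795430017395957 xrange -10.552711092098637 35.542647867337166
pivot feeder x,y,z -61.855568433304384 0.6727765752081283 304.75800625661765
```

View pics/f2_v.png

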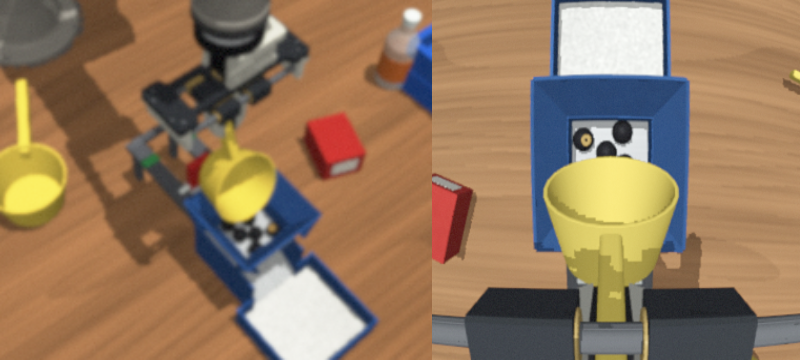

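The cup is empty (wrist crop (612,210)) and tilted back to about 70°. The knobs lie in the chamber. I'll pull a little further, then lift clear.

```bash
python3 -m handwheel '[[[0,0,1.5,0],[0,0,1.5,0],[-0.5,0,1.5,0],[-1.5,0,1,0],[-2,0,1,0],[-1,0,0.5,0],[0,0,0,0]]]'; python3 m3.py f3;  python3 see.py f3;python3 - <<'E'
from h import *
I,d=bot.capture('top'); a=cv2.resize(I[90:210,270:370,::-1],None,fx=4,fy=4)
I,d=bot.capture('scene'); b=cv2.resize(I[180:300,300:400,::-1],None,fx=4,fy=4); cv2.imwrite('pics/f3t.png',np.hstack([a,b]))
E
```

```text
time: 14.45
tool_pos: [525.8, 23.5, 336.4]
tcp_rot: [2.975, 1.567, -0.122]
contact_force: [-0.2, 0.1, -0.9]
grip_width: 14.1
t 14.45 p [525.76  23.52 336.39] q [-0.1   0.28  1.31 -0.    1.55  1.43] F [-0.18  0.09 -0.95] w 14.1
ty [ 0.04 -1.    0.  ] tz [-1.   -0.04 -0.  ] tx [ 0. -0. -1.]
n 3557 theta deg 55.161807615790956 perp offset 5.550625006387854 xrange -14.038468258962492 46.95664440723558
pivot feeder x,y,z -132.4145690241196 0.8388491015733218 355.3901342364281
```

View pics/f3_v.png

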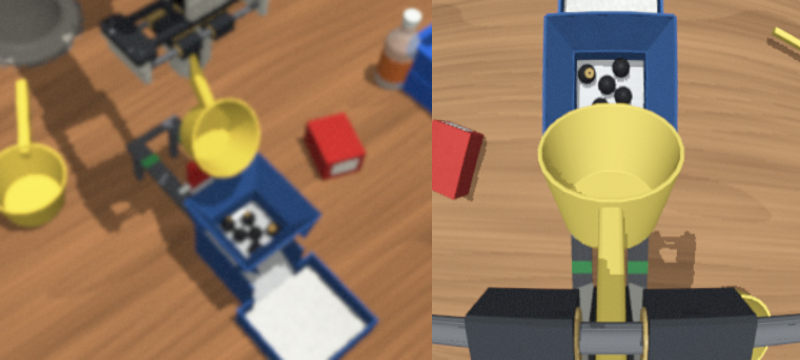

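View pics/f3t.png

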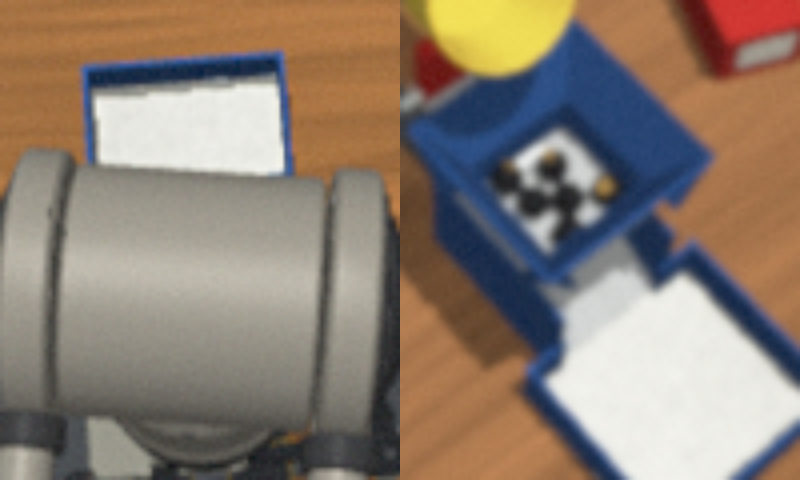

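All six knobs are in the chamber, in the scene crop at (508,178), (550,165), (605,190), (568,198), (532,200) and (565,228). I'll carry the empty cup back to the free bench and press it flat on its foot.

```bash
python3 -m handwheel '[[[0,1,0.5,0],[0,2,1,0],[0,3,1,0],[0,3.5,1,0],[0,3.5,0.5,0],[0,3.5,0,0],[0,3.5,0,0],[0,3.5,0,0]]]'; python3 -m handwheel '[[[0,3,0,0],[0,2,0,0],[0,1,0,0],[0,0.3,0,0],[0,0,0,0],[0,0,0,0]]]'; python3 m3.py g1; python3 -c "
from h import *
goto(475,-275,160,0)"
```

```text
time: 15.32
tool_pos: [494.7, -215.3, 333.3]
tcp_rot: [-0.295, 1.57, 2.892]
contact_force: [0.7, 0.3, -2.1]
grip_width: 13.5
time: 15.82
tool_pos: [498.4, -274.9, 333.9]
tcp_rot: [-1.207, 1.57, 1.98]
contact_force: [-0.1, -0.0, -2.8]
grip_width: 14.2
t 15.82 p [ 498.37 -274.93  333.92] q [-0.64  0.37  1.19  0.    1.58  0.89] F [-0.1  -0.01 -2.76] w 14.2
ty [ 0.05 -1.   -0.  ] tz [-1.   -0.05  0.  ] tx [-0.  0. -1.]
n 3550 theta deg 54.460747182986296 perp offset 5.09645123202278 xrange -13.393633520965642 46.997306604177695
pivot feeder x,y,z -173.23703600188477 -296.08783605063155 352.91877414983327
t 15.87 p [ 498.46 -274.64  334.18] q [-0.64  0.37  1.19  0.    1.58  0.89] F [ 0.02  0.53 -1.8 ] w 13.8
ty [ 0.05 -1.   -0.  ] tz [-1.   -0.05 -0.  ] tx [-0.  0. -1.]
tool shift cm [17.42 -0.07  2.35]
turn 1 -3.095421890292273
turn -1 0.046170763297520095
```

```bash
python3 -m handwheel '[[[2,0,0,0],[3,0,0,0],[4,0,0,0],[4,0,0,0],[3,0,0,0],[2,0,0,0],[1,0,0,0],[0.5,0,0.3,0]]]'; python3 -m handwheel '[[[1,0,0.4,0],[1,0,0.4,0],[1,0,0.4,0],[1,0,0.4,0],[1,0,0.4,0],[0,0,0,0]]]'; python3 m3.py g2
```

```text
time: 16.53
tool_pos: [495.5, -274.7, 138.1]
tcp_rot: [-0.805, 1.569, 2.383]
contact_force: [0.3, -0.2, -0.5]
grip_width: 14.1
time: 17.03
tool_pos: [474.0, -277.6, 92.5]
tcp_rot: [1.427, 1.568, -1.669]
contact_force: [-9.3, 0.5, 16.5]
grip_width: 13.9
t 17.03 p [ 473.96 -277.61   92.48] q [-0.67  0.53  1.64 -0.    0.98  0.86] F [-9.34  0.46 16.55] w 13.9
ty [ 0.05 -1.    0.  ] tz [-1.   -0.05  0.  ] tx [-0. -0. -1.]
n 3071 theta deg 40.13860404664224 perp offset 4.458039079000113 xrange -19.41373088582867 38.47144964440033
pivot feeder x,y,z -197.73663650464596 -297.5919861021099 111.47750357392722
```

```bash
python3 see.py g2; python3 - <<'E'
from h import *
I,d=bot.capture('scene'); cv2.imwrite('pics/g2s.png',cv2.resize(I[200:340,140:280,::-1],None,fx=4,fy=4))
E
```

```text
(no output)
```

View pics/g2.png

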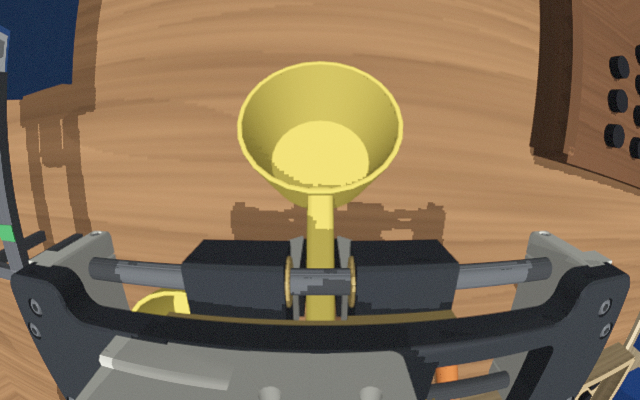

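View pics/g2s.png

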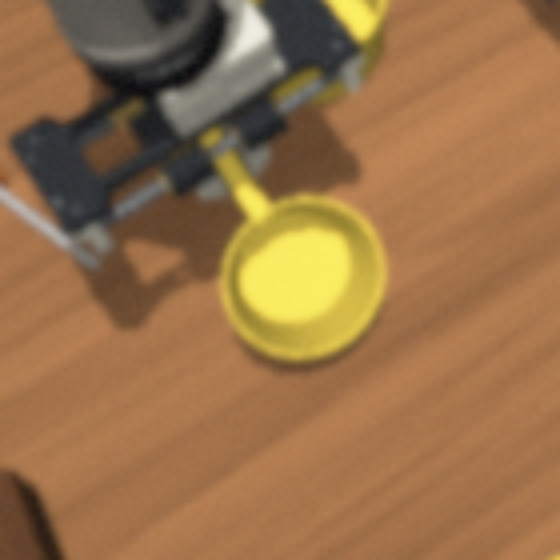

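The handle has slid back through the pads: the cup's near rim shows at wrist (320,195), closer to the fingers than before. I'll lift a little and shift forward, then lower while drawing back so the foot's edge stays put and nothing pushes along the handle.

```bash
python3 -m handwheel '[[[-1,0,0,0],[-1.5,0,-1,0],[0,0.5,-2,0],[0,0.5,-2,0],[0,0,-1.5,0],[0,0,-0.5,0],[0,0,0,0]]]'; python3 m3.py g3; python3 -m handwheel '[[[1,0,0.1,0],[1,0,0.2,0],[1,0,0.7,0],[1,0,0.8,0],[0.7,0,0.7,0],[0,0,0,0]]]'; python3 m3.py g4
```

```text
time: 17.77
tool_pos: [547.2, -283.6, 115.2]
tcp_rot: [2.545, 1.568, -0.55]
contact_force: [-0.5, -0.9, -1.9]
grip_width: 13.9
t 17.77 p [ 547.16 -283.58  115.19] q [-0.6   0.61  1.41  0.    1.12  0.92] F [-0.46 -0.94 -1.86] w 13.9
ty [ 0.05 -1.    0.  ] tz [-1.   -0.05 -0.  ] tx [ 0. -0. -1.]
n 3048 theta deg 39.47757493746462 perp offset 4.0257871390684015 xrange -19.389503214250865 38.639133739225194
pivot feeder x,y,z -124.93015340348974 -306.9035457108777 134.18817293545115
time: 18.32
tool_pos: [518.2, -284.8, 65.6]
tcp_rot: [-0.487, 1.567, 2.698]
contact_force: [-1.9, -1.4, 1.1]
grip_width: 13.4
t 18.32 p [ 518.23 -284.81   65.59] q [-0.63  0.63  1.53 -0.    0.99  0.9 ] F [-1.91 -1.39  1.1 ] w 13.4
ty [ 0.04 -1.   -0.  ] tz [-1.   -0.04  0.  ] tx [-0.  0. -1.]
n 2989 theta deg 39.22706276764372 perp offset 5.508160711622688 xrange -25.118613430731045 43.72580465143743
pivot feeder x,y,z -153.79090287840623 -306.87442759598093 84.58819840921117
```

```bash
python3 - <<'E'
from h import *
I,d=bot.capture('scene'); a=cv2.resize(I[200:340,140:280,::-1],(400,400))
b=cv2.resize(cv2.imread('pics/g4.png')[0:330,150:490],(400,400)); cv2.imwrite('pics/g4v.png',np.hstack([a,b]))
p,Rm=st(); m=bot.camera_model('wrist'); I,d=bot.capture('wrist'); C=cloud('wrist',m,d)
h=cv2.cvtColor(I,cv2.COLOR_RGB2HSV).astype(int)
piv=p-19*Rm[:,0];X=(C-piv)@-Rm[:,2];Y=(C-piv)@Rm[:,1];Z=C[...,2]
y=(abs(h[...,0]-28)<7)&(h[...,1]>120)&(h[...,2]>50)&(d>0)&(abs(Y)<5)&(Z>8)
for a in range(-60,200,8):
    q=Z[y&(X>=a)&(X<a+8)]
    if len(q)>3: print(a+4,len(q),q.min().round(1),np.median(q).round(1),q.max().round(1))
E
```

```text
t 18.42 p [ 520.13 -284.95   66.64] q [-0.63  0.63  1.53  0.    0.99  0.9 ] F [ 0.4  -0.12 -1.95] w 13.7
ty [ 0.04 -1.   -0.  ] tz [-1.   -0.04  0.  ] tx [-0.  0. -1.]
-24 122 93.8 95.9 97.1
-16 331 90.7 94.1 96.6
-8 49 91.4 92.5 93.6
0 67 85.3 87.0 88.6
8 357 82.9 85.6 88.4
16 361 79.7 82.7 85.8
24 322 77.0 80.2 160.4
32 229 26.9 77.4 81.6
40 261 23.1 74.3 81.7
48 134 20.3 22.3 24.9
56 163 17.5 19.7 21.9
64 177 14.2 16.8 19.1
72 180 11.6 13.9 16.4
80 166 9.1 11.0 13.3
88 87 8.0 8.8 10.4
104 189 8.0 14.2 20.8
112 265 19.2 26.2 34.6
120 302 32.0 40.1 47.8
128 138 44.0 47.9 50.0
```

View pics/g4v.png

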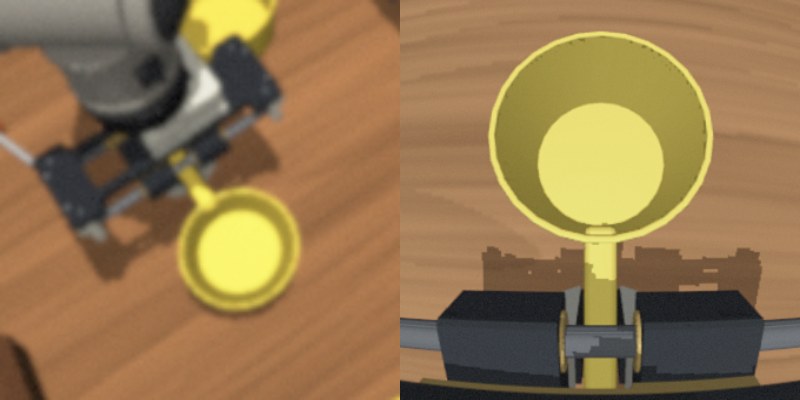

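The height profile shows the cup at about 19° and the cup's axis about 92 mm from the grip; the handle slid roughly 28 mm. I'll keep lowering while drawing back.

```bash
cat > prof.py <<'E'
from h import *
p,Rm=st(); m=bot.camera_model('wrist'); I,d=bot.capture('wrist'); C=cloud('wrist',m,d)
h=cv2.cvtColor(I,cv2.COLOR_RGB2HSV).astype(int)
piv=p-19*Rm[:,0];X=(C-piv)@-Rm[:,2];Y=(C-piv)@Rm[:,1];Z=C[...,2]
y=(abs(h[...,0]-28)<7)&(h[...,1]>120)&(h[...,2]>50)&(d>0)&(abs(Y)<5)
for a in range(-64,200,16):
    q=Z[y&(X>=a)&(X<a+16)]
    if len(q)>3: print(a+8,len(q),q.min().round(1),np.median(q).round(1),q.max().round(1))
E
python3 -m handwheel '[[[1,0,0.6,0],[0.8,0,0.5,0],[0.7,0,0.5,0],[0.5,0,0.4,0],[0.3,0,0.2,0],[0,0,0,0],[0,0,0,0]]]';python3 prof.py
```

```text
time: 19.05
tool_pos: [498.6, -285.9, 33.9]
tcp_rot: [-0.453, 1.57, 2.734]
contact_force: [-0.2, -0.4, 0.1]
grip_width: 13.8
t 19.05 p [ 498.57 -285.86   33.89] q [-0.65  0.65  1.61 -0.    0.89  0.87] F [-0.18 -0.45  0.13] w 13.8
ty [ 0.04 -1.   -0.  ] tz [-1.   -0.04  0.  ] tx [-0.  0. -1.]
-24 379 54.3 56.3 58.0
-8 94 54.9 56.0 57.3
8 535 52.2 54.8 56.6
24 743 51.7 54.1 127.2
40 892 4.7 45.0 59.9
56 122 5.4 6.6 8.3
72 10 5.2 6.0 6.9
104 5 3.8 4.6 4.8
120 864 2.9 29.1 50.4
136 163 45.1 50.3 54.1
```

```bash
python3 -m handwheel '[[[0.25,0,0.1,0],[0.25,0,0,0],[0.1,0,0,0],[0,0,0,0],[0,0,0,0]]]';python3 prof.py
```

```text
time: 19.52
tool_pos: [497.6, -285.9, 28.1]
tcp_rot: [-0.161, 1.57, 3.025]
contact_force: [-2.4, -0.3, 2.9]
grip_width: 14.2
t 19.52 p [ 497.58 -285.91   28.14] q [-0.65  0.65  1.61 -0.    0.88  0.87] F [-2.39 -0.3   2.87] w 14.2
ty [ 0.04 -1.   -0.  ] tz [-1.   -0.04  0.  ] tx [-0.  0. -1.]
-24 391 47.4 49.5 51.4
-8 83 48.1 49.6 50.9
8 519 47.8 49.5 51.4
24 724 47.7 49.6 121.6
40 974 1.9 41.4 55.8
56 428 1.6 3.6 5.1
72 188 1.2 3.6 5.3
88 15 2.6 3.5 4.8
120 898 2.2 30.1 51.6
136 48 45.1 48.7 50.6
```

The cup is flat: handle top 49.5 mm all along, floor 3.6 mm. I'll let go and rise.

```bash
python3 -m handwheel '[[[0,0,0,0],[0,0,0,0],[0,0,0,0],[0,0,0,0],[0,0,0,0]]]' 0.4; python3 -m handwheel '[[[-0.5,0,0,0],[-1.5,0,0,0],[-3,0,0,0],[-4,0,0,0],[-4,0,0,0],[-3,0,0,0],[-2,0,0,0],[0,0,0,0]]]';python3 - <<'E'
from h import *
I,d=bot.capture('scene');cv2.imwrite('pics/h_s.png',I[:,:,::-1])
I,d=bot.capture('wrist');cv2.imwrite('pics/h_w.png',I[:,:,::-1])
E
python3 prof.py
```

```text
time: 19.98
tool_pos: [497.9, -285.9, 27.9]
tcp_rot: [-0.952, 1.571, 2.234]
contact_force: [-0.1, 0.9, 0.4]
grip_width: 36.1
time: 20.65
tool_pos: [499.8, -287.3, 213.9]
tcp_rot: [2.445, 1.561, -0.652]
contact_force: [0.3, -0.4, -0.1]
grip_width: 36.9
t 20.75 p [ 497.94 -285.99  208.77] q [-0.65  0.45  1.41 -0.    1.28  0.87] F [-0.5   0.11 -0.89] w 37.1
ty [ 0.04 -1.    0.  ] tz [-1.   -0.04 -0.  ] tx [ 0. -0. -1.]
-56 133 47.6 49.6 51.7
-40 138 47.7 49.5 51.2
-24 144 47.5 49.5 51.4
-8 80 47.5 49.5 51.5
24 18 48.3 49.8 301.7
40 124 3.0 28.5 53.5
120 153 4.6 29.0 53.8
136 19 50.7 52.9 55.0
```

View pics/h_s.png

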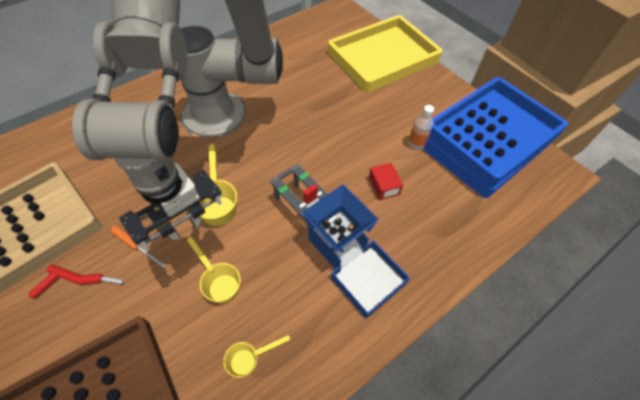

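View pics/h_w.png

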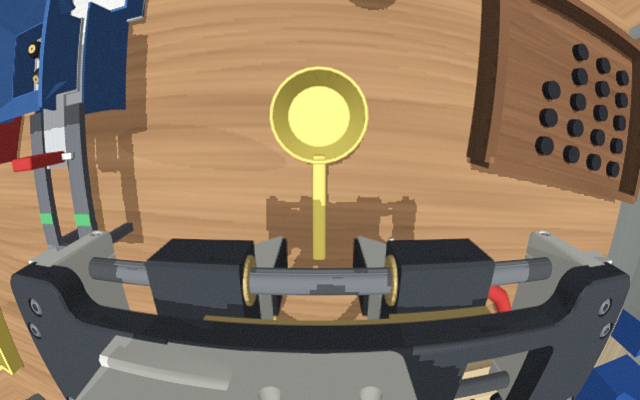

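The cup stands upright and free, wrist (319,115), and six knobs lie in the hopper, scene (338,226). Next is the red tab, scene (310,192).

```bash
python3 -m handwheel '[[[0,-2,0,0],[-0.5,-3.5,-0.5,0],[-0.5,-4,-0.5,0],[0,-4,-0.5,0],[0,-4,-0.5,0],[0,-4,-0.5,0],[0,-4,-0.3,0],[0,-3,0,0]]]' 0.35; python3 -m handwheel '[[[0,-1.5,0,-0.12],[0,0,0,-0.12],[0,0,0,-0.12],[0,0,0,-0.12],[0,0,0,-0.12],[0,0,0,-0.12],[0,0,0,-0.12],[0,0,0,-0.12]]]';python3 -m handwheel '[[[0,0,0,-0.12],[0,0,0,-0.12],[0,0,0,-0.12],[0,0,0,-0.12],[0,0,0,-0.12],[0,0,0,0],[0,0,0,0]]]'; python3 - <<'E'
from h import *
goto(543.3,23.5,180,92.6)
m=bot.camera_model('wrist');I,d=bot.capture('wrist');cv2.imwrite('pics/i_w.png',I[:,:,::-1])
C=cloud('wrist',m,d);h=cv2.cvtColor(I,cv2.COLOR_RGB2HSV).astype(int)
red=((h[...,0]<8)|(h[...,0]>172))&(h[...,1]>120)&(C[...,2]>145)&(C[...,2]<162)&(C[...,0]>480)&(C[...,0]<620)&(abs(C[...,1]-20)<60)
P=C[red];print(len(P));
if len(P): print(P.mean(0),P.min(0),P.max(0),cv2.minAreaRect(P[:,:2].astype(np.float32)))
print(bot.spot_point('wrist','gate_grip'))
E
```

```text
time: 21.47
tool_pos: [512.0, 3.0, 216.2]
tcp_rot: [-0.354, 1.567, 2.833]
contact_force: [-0.7, 0.6, -1.5]
grip_width: 32.1
time: 22.13
tool_pos: [511.4, 15.1, 216.1]
tcp_rot: [-1.111, 1.567, 3.042]
contact_force: [-0.3, -0.2, -0.0]
grip_width: 32.3
time: 22.72
tool_pos: [511.7, 15.1, 216.6]
tcp_rot: [-1.691, 1.568, 3.052]
contact_force: [0.4, 0.6, 0.0]
grip_width: 32.4
t 22.72 p [511.73  15.06 216.65] q [-0.12  0.33  1.57 -0.    1.24 -0.15] F [0.4  0.63 0.01] w 32.4
ty [ 1.    0.03 -0.  ] tz [ 0.03 -1.   -0.  ] tx [-0.  0. -1.]
tool shift cm [ 3.66  3.19 -0.75]
turn 1 3.126595916631304
turn -1 -0.014996736958489174
925
[541.32  26.9  151.88] [534.6    5.13 145.07] [549.09  45.55 154.39] ((541.8906860351562, 25.383560180664062), (13.672479629516602, 40.42396545410156), 3.0489919185638428)
[{'point': [355.6, 200.7], 'conf': 0.95}]
```

View pics/i_w.png

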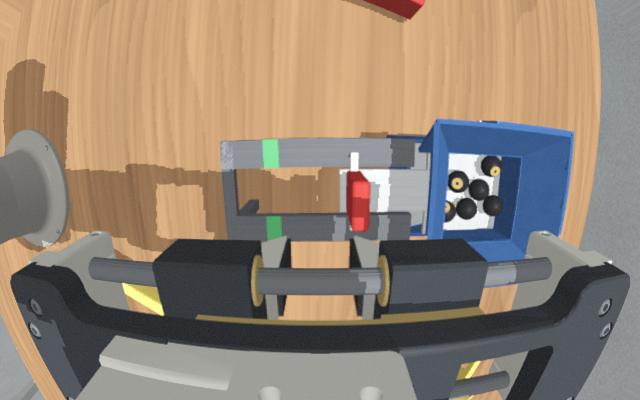

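The tab is at wrist (358,200), measured at (542,24.5); six knobs show in the chamber around (470,190). I'll move over the tab, check, and go down.

```bash
python3 -m handwheel '[[[1,1.5,-0.4,-0.015],[1,1.55,-0.5,0],[1,0,0,0],[0.5,0,0,0],[0,0,0,0],[0,0,0,0]]]'; python3 - <<'E'
from h import *
goto(542.3,24.3,119,92.6)
m=bot.camera_model('wrist');I,d=bot.capture('wrist');cv2.imwrite('pics/j_w.png',I[:,:,::-1])
C=cloud('wrist',m,d);h=cv2.cvtColor(I,cv2.COLOR_RGB2HSV).astype(int)
red=((h[...,0]<8)|(h[...,0]>172))&(h[...,1]>120)&(C[...,2]>145)&(C[...,2]<162)&(C[...,0]>480)&(C[...,0]<620)&(abs(C[...,1]-20)<60)
P=C[red];print(len(P));
if len(P): print(P.mean(0),P.min(0),P.max(0),cv2.minAreaRect(P[:,:2].astype(np.float32)))
E
```

```text
time: 23.32
tool_pos: [541.7, 25.1, 182.8]
tcp_rot: [-1.544, 1.57, -3.066]
contact_force: [0.5, -0.3, -0.3]
grip_width: 32.2
t 23.32 p [541.72  25.11 182.83] q [-0.09  0.41  1.54 -0.    1.19 -0.14] F [ 0.54 -0.31 -0.31] w 32.2
ty [ 1.    0.05 -0.  ] tz [ 0.05 -1.    0.  ] tx [-0. -0. -1.]
tool shift cm [6.38 0.06 0.08]
turn 1 -3.1387396447580165
turn -1 0.0028530088317767046
1190
[542.02  27.19 151.97] [534.86   6.22 145.22] [549.59  45.73 154.31] ((541.8432006835938, 26.04482078552246), (13.451454162597656, 39.18069839477539), 3.3824462890625)
```

View pics/j_w.png

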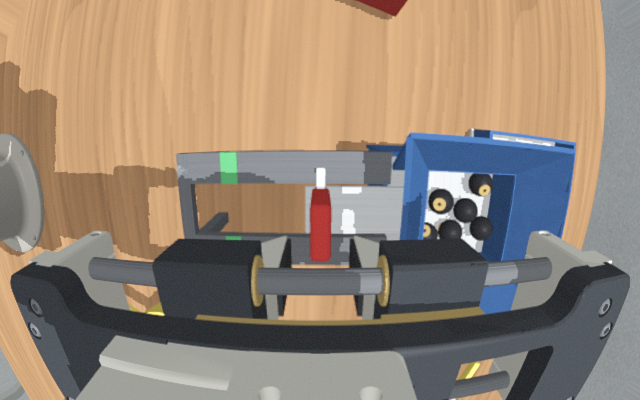

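The tab is centred between the fingers at column 320. I'll go down and grip it.

```bash
python3 -m handwheel '[[[1,0,0,0],[2,0,0,0],[2,0,0,0],[1,0,0,0],[0.38,0,0,0],[0,0,0,0]]]'; python3 -m handwheel '[[[0,0,0,0],[0,0,0,0],[0,0,0,0],[0,0,0,0],[0,0,0,0],[0,0,0,0]]]' 0
```

```text
time: 23.87
tool_pos: [542.0, 25.2, 118.6]
tcp_rot: [-1.644, 1.569, 3.117]
contact_force: [-0.0, -0.2, -0.0]
grip_width: 31.9
time: 24.37
tool_pos: [541.9, 25.2, 120.1]
tcp_rot: [-1.333, 1.57, -2.855]
contact_force: [-4.5, -0.6, 6.5]
grip_width: 14.1
```

```bash
python3 -m handwheel '[[[0,-0.5,0,0],[0,-1,0,0],[0,-1.5,0,0],[0,-1.5,0,0],[0,-1.5,0,0],[0,-1,0,0],[0,-0.5,0,0],[0,0,0,0]]]'; python3 -m handwheel '[[[0,0,0,0],[0,0,0,0],[0,0,0,0],[0,0,0,0]]]'; cat > chk.py <<'E'
from h import *
import sys
p,Rm=st(); F0=np.array([658,28.7]);t=np.radians(2.6);e=np.array([np.cos(t),np.sin(t)]);print('tcp feeder x',(p[:2]-F0)@e)
for c in ('scene','wrist','top'):
    m=bot.camera_model(c);I,d=bot.capture(c);cv2.imwrite(f'pics/{sys.argv[1]}_{c}.png',I[:,:,::-1])
    C=cloud(c,m,d);h=cv2.cvtColor(I,cv2.COLOR_RGB2HSV).astype(int)
    near=(C[...,0]>400)&(C[...,0]<620)&(abs(C[...,1]-22)<55)&(d>0); X=(C[...,:2]-F0)@e
    red=((h[...,0]<8)|(h[...,0]>172))&(h[...,1]>120)&(C[...,2]>100)&(C[...,2]<162)&near
    g=(abs(h[...,0]-65)<15)&(h[...,1]>100)&(C[...,2]>85)&(C[...,2]<115)&near
    w=(h[...,1]<40)&(h[...,2]>150)&(C[...,2]>90)&(C[...,2]<112)&near&(X<-130)
    for n,k in (('red',red),('green',g),('white',w)):
        if k.sum()>3: print(c,n,k.sum(),'x_f med',np.median(X[k]).round(1),'rng',np.percentile(X[k],[5,95]).round(1))
    print(c,'pointer',[(a['point'],round(a['conf'],2)) for a in bot.spot_point(c,'pointer')][:2],'mark',[(a['point'],round(a['conf'],2)) for a in bot.spot_point(c,'mark')][:2])
E
python3 chk.py k
```

```text
time: 25.03
tool_pos: [468.9, 22.1, 120.1]
tcp_rot: [1.661, 1.565, 0.139]
contact_force: [8.9, 4.5, -3.5]
grip_width: 14.3
time: 25.37
tool_pos: [470.0, 22.1, 120.1]
tcp_rot: [1.657, 1.565, 0.134]
contact_force: [8.4, 6.2, -1.7]
grip_width: 13.7
t 25.37 p [470.01  22.13 120.1 ] q [-0.12  0.36  1.83  0.    0.95 -0.17] F [ 8.42  6.17 -1.73] w 13.7
ty [1.   0.05 0.01] tz [ 0.05 -1.   -0.  ] tx [ 0.01  0.   -1.  ]
tcp feeder x -188.0913612439787
scene red 43 x_f med -182.3 rng [-191.7 -180.3]
scene green 22 x_f med -191.0 rng [-196.1 -183.8]
scene white 61 x_f med -159.4 rng [-185.2 -147.4]
scene pointer [([297.9, 183.0], 0.85)] mark [([292.4, 181.6], 0.59)]
wrist red 2091 x_f med -187.9 rng [-193.8 -181.9]
wrist green 717 x_f med -192.5 rng [-197.2 -185.3]
wrist white 3607 x_f med -163.2 rng [-230.3 -133.9]
wrist pointer [([321.1, 237.2], 0.7)] mark [([315.4, 239.0], 0.56)]
top pointer [] mark []
```

View pics/k_wrist.png

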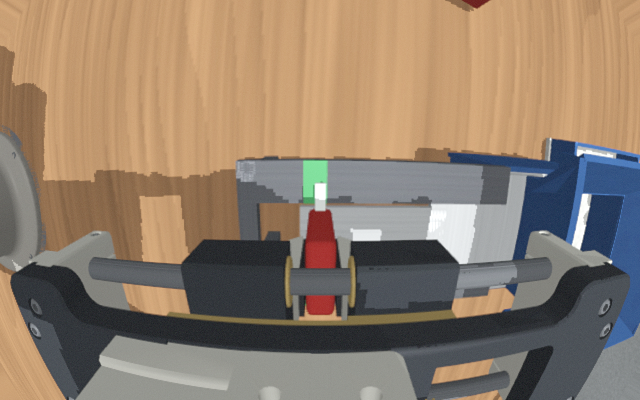

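View pics/k_scene.png

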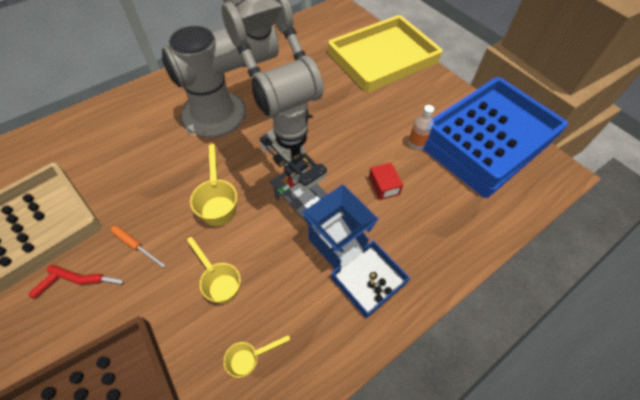

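The pointer is at wrist (320,195) and the mark spans columns 303–327, so it is about 3 mm short. The knobs are in the tray at scene (377,285). I'll pull 3 mm more.

```bash
python3 -m handwheel '[[[0,-0.15,0,0],[0,-0.15,0,0],[0,0,0,0],[0,0,0,0],[0,0,0,0],[0,0,0,0],[0,0,0,0],[0,0,0,0]]]'; python3 chk.py l; python3 - <<'E'
import cv2,numpy as np
a=cv2.imread('pics/l_scene.png')[225:325,320:420];b=cv2.imread('pics/l_wrist.png')[140:260,220:420];c=cv2.imread('pics/l_top.png')[90:140,280:360]
cv2.imwrite('pics/l.png',np.hstack([cv2.resize(a,(400,400)),cv2.resize(b,(400,400))]));cv2.imwrite('pics/l_t.png',cv2.resize(c,None,fx=6,fy=6))
E
```

```text
time: 26.48
tool_pos: [467.0, 22.0, 120.1]
tcp_rot: [1.663, 1.565, 0.141]
contact_force: [7.9, 4.6, -2.5]
grip_width: 13.8
t 26.48 p [467.04  22.01 120.06] q [-0.12  0.36  1.83  0.    0.94 -0.17] F [ 7.92  4.61 -2.47] w 13.8
ty [1.   0.05 0.01] tz [ 0.05 -1.   -0.  ] tx [ 0.01  0.   -1.  ]
tcp feeder x -191.06255977771997
scene red 43 x_f med -185.6 rng [-192.6 -183.5]
scene green 21 x_f med -191.5 rng [-196.1 -182.8]
scene white 60 x_f med -160.7 rng [-188.2 -149.4]
scene pointer [([294.5, 183.5], 0.76)] mark [([296.7, 178.5], 0.84), ([380.0, 291.2], 0.52)]
wrist red 2104 x_f med -190.9 rng [-196.9 -184.8]
wrist green 710 x_f med -191.3 rng [-197.2 -184.7]
wrist white 3593 x_f med -165.1 rng [-229.5 -134. ]
wrist pointer [([321.3, 239.2], 0.7)] mark [([319.7, 239.5], 0.62)]
top pointer [] mark []
```

View pics/l.png

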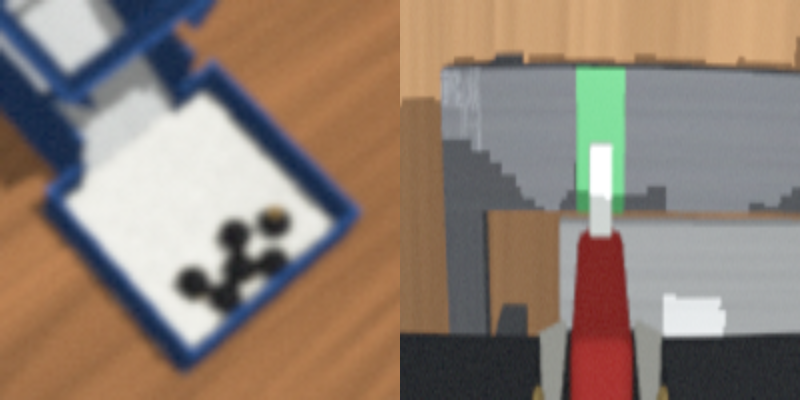

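View pics/l_t.png

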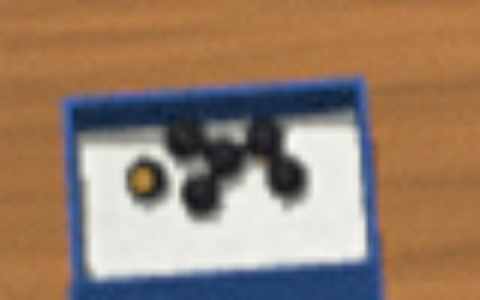

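The pointer sits in the middle of the mark: pointer at crop column 600, mark 577–625. The top view shows six knobs in the tray. I'll wait a moment, check that the knobs are still, and hand in.

```bash
python3 -m handwheel '[[[0,0,0,0],[0,0,0,0],[0,0,0,0],[0,0,0,0],[0,0,0,0],[0,0,0,0],[0,0,0,0],[0,0,0,0]]]'; python3 - <<'E'
from h import *
a=cv2.imread('pics/l_top.png')[90:140,280:360].astype(int)
I,d=bot.capture('top'); b=I[90:140,280:360,::-1].astype(int); print('diff',abs(a-b).mean(), abs(a-b).max())
st(); print(bot.close_job())
E
```

```text
time: 27.6
tool_pos: [467.1, 22.0, 120.1]
tcp_rot: [1.659, 1.564, 0.136]
contact_force: [8.6, 4.7, -1.7]
grip_width: 13.9
diff 2.6381666666666668 25
t 27.65 p [467.06  22.03 120.08] q [-0.12  0.36  1.83  0.    0.94 -0.17] F [ 9.42  4.54 -1.8 ] w 13.6
ty [1.   0.05 0.01] tz [ 0.05 -1.   -0.  ] tx [ 0.01  0.   -1.  ]
the job is handed in; nothing more can be done
None
```

The job is handed in at 27.7 s, with the arm still holding the gate at the mark; no verdict was reported.

- **Pouring:** The moves can't tilt the tool, so I let the cup's handle pivot in the pads. Abrupt stops above the funnel took it to about 53°. Pushing its lip against the inside of the far funnel wall took it past 90°. All six knobs went into the chamber with the gate shut.
- **Cup:** I turned it back against the near rim, pressed it flat on the bench and let go. It stood level after release: handle top 49.5 mm along its length, and floor 3.6 mm just before release. The handle had slipped about 28 mm through the pads on the way, which did no harm.
- **Gate:** I gripped the red tab and pulled about 75 mm. The last check had the pointer in the middle of the green mark, the pull at about 9 N, and the opening at 13.6 mm on the 14 mm tab. Six knobs lay in the tray, and two pictures about 1.2 s apart differed only by what looks like image noise.
- **Bystanders:** The carton, bottle and screwdriver looked unmoved in the later scene pictures; I did not measure them again.
- **Readings that disagreed:** My first estimate of the cup's angle while flattening it (39°) was wrong, and a height profile gave about 19°. In the scene camera, the visible red part read about 6 mm short of the mark, but that view was partly blocked, so I went by the wrist camera.

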